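Set the load carriage to its mark and hang the test weight

ROBOT

A 7-joint arm with a two-finger parallel gripper is mounted at the origin on the work surface. World frame = base frame: x ahead of the robot, y to its left, z up, the work surface at z = 0. Lengths are in m, angles in rad, forces in N, time in s.
With the tool pointing down it reaches from about 0.425 to 0.875 m from the base axis. Payload 4.7 kg.
Tool frame: the origin (TCP) lies at the very end of the fingers, on their centre line; the grasp point (between the pads) lies 19 mm behind it; z points along the fingers, y is the line along which they close (so a half turn about z gives the same grasp; the last joint's range is limited). The gripper opens to 87 mm and grips with 3 to 60 N. Pads are 19 mm wide; open, the fingers measure 117 mm over their backs; the gripper's body (75 mm by 190 mm) begins 51 mm behind the grasp point.
Start: joints at [-1.186, 0.321, -0.07, 1.45, 0.023, 1.371, -0.057], TCP at [0.236, 0.606, 0.223] pointing down, gripper open.
Joint ranges: [-2.86, 2.86], [-0.3, 2.09], [-1.38, 1.24], [0.06, 2.45], [-1.56, 4.7], [0.09, 2.05], [-2.69, 2.69]. Speed limits (rad/s): [2.57, 2.57, 3.14, 3.14, 3.14, 3.14, 3.14].

INTERFACE

Orientations are given as a rotation vector (axis times angle).
In Python, from bench import ctrl, vision gives the robot as it stands.
- The arm moves only by the tool jog_arm, never from a script. Its argument "increments" is a list of rows, each an object of numbers: "tx", "ty", "tz": the shift along the tool's x, y, z in mm; "wx", "wy", "wz": the turn, a rotation vector about the tool's x, y, z in rad; "gripper": the opening, from 0 (shut) to 1 (fully open). In form: [{"tx": .., "ty": .., "tz": .., "wx": .., "wy": .., "wz": .., "gripper": ..}, ...]. A call has exactly 5 rows; each row is the pose to reach, as a shift and turn from the pose commanded when the call began, along the tool's axes at that moment; what a row does not reach only later rows make up. A row lasts 1/12 s, in which the tool goes at most 41.7 mm and 7.16 degrees, less where a joint would pass 70% of its speed; a pose out of reach is approached as far as the arm can. A call with a gripper value outside its range is refused whole. The fingers move at their own pace and stop on an object; "grip_force" is the grip in N (left out, the last holds). Time passes only in rows, so rows that repeat a pose let the fingers close, or fill a call up. It gives the time, the measured TCP pose, the force, the opening and the grip force at its end, in the units of the state.
- ctrl.get_state(): the state, without advancing time (a new reading comes with each control period).
- vision.get_image(name): name is "scene" or "side" or "wrist"; returns a dict with "color" (384x512x3 uint8, blue, green, red), "fx", "fy", "cx", "cy" (pixels), "extrinsics" (4x4, takes a point from world to camera coordinates). Camera axes: x right, y down, z forward; pixel columns grow to the right and rows downward; lengths in m; the calibration is good to about 2 mm. A picture is of the moment at which its call begins. There is no depth.
- ctrl.close_job(): hands the job in; it is judged then, once.
Trained networks look in the newest picture that a camera, given by its name, has taken for a name from the list of things; names that differ only in an ending like _2 or _b are one class to them, and where a whole thing is asked for, a point or a joint stands for the part that bears it (a point fixed in the world has none). Each returns a list of dicts, best first, with "conf" (0 to 1); they miss things now and then, are a little off and sometimes report something else, mostly with a low value. They report only what shows in the picture. A call takes as long as a camera call. They do not tell look-alikes from the thing itself.
- vision.spot_in(camera, thing): "bbox" ([left, top, right, bottom] in pixels, round what is visible of it).
The state is a dict: "time": time; "joint_positions": joint angles; "qd": joint speeds; "joint_torque": joint torques, N m; "position": TCP position; "tool_rot": TCP orientation; "ft_force": force on the tool from outside, world axes, zero at the start; "torque": the same for the moment, N m; "grip_width": opening from 0.0 (shut) to 1.0 (fully open); "grip_force": force on a finger pad.
Only numpy, scipy, OpenCV 4.12 (cv2) and the standard library are available. Lean on these libraries where they do the work, as an engineer would, in place of code of your own. Each camera call takes 0.05 s, during which the arm holds its last target. There are 200 camera calls.

TASK

On the bench load rig, turn the handwheel until the carriage's pointer lines up with the nose of the pointed rider on the scale (ignore the blunt rider). Only then hang the weight with the bail handle on the carriage's hook, let it hang free and quiet, not swinging, and leave the rig set at the mark. Leave the other things on the bench where they stand.

Things in the scene. Friction and masses are not known exactly. Their poses are not given: they have to be found in the camera images.
- rig: Grey cast bed, 380 mm long along its own y, 157 mm wide, fixed to the bench; origin under its centre at bench height, z up. All rig parts share its yaw. At its -y end is a gearbox 66 mm high with the flat-lying handwheel on top; the carriage runs along y on the bed's top (50 mm up); the scale rail with the riders lies along its +x edge; the hook reaches out beyond its -x edge.
- wheel_axis (a point): Point on the handwheel's upright axis, 122 mm above the bench, level with the middle of its handle. The wheel is a dark steel rim of 50 mm radius and 14 mm bar, its top 91 mm above the bench.
- handle_mid (a point): Middle of the handwheel's upright black crank handle, 50 mm from the wheel's axis. The handle is 23 mm in diameter, stands from 92 to 144 mm above the bench, spins freely on its pin, and goes round with the wheel. Cranking it takes about 3 N.
- crank (a joint): Angle of the handwheel, rad, growing clockwise seen from above. It stays where it is left, any number of turns.
- carriage (a joint): Position of the carriage along the rig's y, m, 0 in mid-travel, stops at -0.078 and 0.078. The screw moves it 30 mm a turn: clockwise (seen from above) moves it along the rig's +y, away from the handwheel; pushing the carriage itself does not move it (up to 25 N).
- pointer (a point): Tip of the slim steel pointer on the carriage's +x side, 62 mm above the bench, which runs along the scale. Carriage: dark steel block, 78 x 70 mm, top 77 mm above the bench, with a steel post of 22 mm diameter in its middle, top 213 mm above the bench.
- mark_nose (a point): Tip of the wedge nose of the pointed dark steel rider (43 x 34 mm, 16 mm high, clamp screw on top) on the scale rail: the set mark. It points along the rig's -x at the pointer's path. Axes as the rig's. Lined up: the pointer has the same position along the rig's y. The rider with a straight 46 mm wide front means nothing.
- saddle (a point): Top of the lowest point of the carriage's hook (the place where a bail rests), 195 mm above the bench, 85 mm from the post's axis towards the rig's -x. Hook of 10 mm round bar along the rig's x: from the post it comes out 202 mm above the bench, dips to the saddle, then turns up to its tip. Axes as the rig's.
- hook_tip (a point): Top of the hook's upturned free end, 225 mm above the bench, 31 mm beyond the saddle towards the rig's -x.
- load_mid (a point): Centre, half-way up (67 mm), of the test weight with the bail: dark steel disc 64 mm in diameter, 45 mm high, 0.45 to 0.85 kg, with a rigid bail of 8 mm round bar standing on it in its own y-z plane: two uprights 54 mm over their outsides along its y, crossbar's top 134 mm above the underside, opening below it 81 mm high, 38 mm wide. Its axes turn with it; half a turn looks the same.
- bail (a point): Middle of that weight's bail crossbar (its centreline), 63 mm above load_mid. Axes as the weight's.
- knob_weight_mid (a point): Bystander: dark steel weight with a knob and no bail, 64 mm in diameter, 90 mm high; its centre.
- canister_mid (a point): Bystander: plain aluminium canister, 70 mm in diameter, 150 mm high; its centre.
- carton_mid (a point): Bystander: cardboard carton 110 x 80 mm, 85 mm high; its centre.
- tape_mid (a point): Bystander: grey tape roll lying flat, 100 mm in diameter, 48 mm high; its centre.
Mind the look-alikes: they are no part of the job. What is shaped like the part that bears load_mid but purple, turquoise or yellow is not meant.

How it is judged:
By the outcome, as a careful person would: the job done as asked, in the order asked, and still so for the second after the job is handed in, with the robot touching nothing.
It also fails if it takes over 72 s, if anything falls off the work surface, if the arm or the gripper's body presses on something with over 40 N, if the wrist force passes 120 N, or if a joint passes its speed limit or range.

## Working session

There is one attempt and no reset: what is moved stays moved. The work goes in short steps, Python scripts to look and compute and a tool call to move; the robot and the scene stay as the last step left them, time stands still between calls to the robot, and variables do not carry over. Pictures are saved under pics/ and viewed, at most 10 in all, crops included, and the job is handed in when it is done.

Besides the shell and the picture viewer there is one more tool, called after ">>>" by a JSON object that holds its "name" and its "arguments", one argument or row to a line. jog_arm: Moves the arm, as the interface text tells. Its arguments: {"type":"object","properties":{"increments":{"type":"array"},"grip_force":{"type":"number"}},"required":["increments"]}

```bash
mkdir -p pics; ls; cat > h.py <<'E'
import numpy as np, cv2
from bench import ctrl, vision
def snap(c,f=None):
    im=vision.get_image(c)
    if f: cv2.imwrite('pics/'+f,im['color'])
    return im
def ray(im,uv):
    E=im['extrinsics'];R=E[:3,:3];t=E[:3,3]
    d=R.T@np.array([(uv[0]-im['cx'])/im['fx'],(uv[1]-im['cy'])/im['fy'],1]);return -R.T@t,d
def atz(im,uv,z):
    o,d=ray(im,uv);return o+d*(z-o[2])/d[2]
def proj(im,p):
    c=im['extrinsics']@np.append(p,1);return np.array([im['fx']*c[0]/c[2]+im['cx'],im['fy']*c[1]/c[2]+im['cy']])
E
python3 - <<'E'
from h import *
s=ctrl.get_state();print(s)
ims={c:snap(c) for c in('scene','side','wrist')}
cv2.imwrite('pics/a.png',cv2.resize(ims['scene']['color'],(800,600),interpolation=cv2.INTER_CUBIC))
cv2.imwrite('pics/b.png',cv2.resize(ims['side']['color'],(800,600),interpolation=cv2.INTER_CUBIC))
for c in ims:
    im=ims[c];E=im['extrinsics'];print(c,-E[:3,:3].T@E[:3,3],im['fx'],E[:3,:3].round(2).tolist())
for c in('scene','side'):
    for n in ['rig','handle_mid','carriage','pointer','mark_nose','hook_tip','load_mid','crank','knob_weight_mid']:
        print(c,n,[(np.round(d['bbox']).tolist(),round(d['conf'],2)) for d in vision.spot_in(c,n)])
E
```

```text
pics
{'time': 0.0, 'joint_positions': array([-1.18588645,  0.32183414, -0.07008474,  1.45169167,  0.02261557,
        1.37077289, -0.05688884]), 'qd': array([-0.0015471 , -0.00054378, -0.00039716, -0.0007329 , -0.00126778,
       -0.00050275, -0.00111219]), 'joint_torque': array([-7.60939620e-04, -4.91272616e+01, -4.04452616e-01, -3.12529743e+01,
       -6.39847596e-02,  4.35101381e-02,  1.48189333e-04]), 'position': array([0.23539176, 0.60528592, 0.22144591]), 'tool_rot': array([-5.79020802e-01, -3.08752490e+00,  2.99003434e-03]), 'ft_force': array([-0.81861316, -0.13037169,  0.18182371]), 'torque': array([0.00764545, 0.01966238, 0.00902854]), 'grip_force': 0.0, 'grip_width': 0.9962556798854266}
scene [1.44515692 0.13738118 1.02448956] 497.23901644841015 [[-0.17, 0.99, -0.0], [0.66, 0.11, -0.74], [-0.73, -0.13, -0.67]]
side [0.40892286 0.73158509 1.08487015] 391.8856565099928 [[-1.0, -0.09, -0.01], [-0.06, 0.77, -0.64], [0.07, -0.64, -0.77]]
wrist [0.17045985 0.630049   0.3841161 ] 342.33477764410026 [[0.36, 0.93, -0.0], [0.9, -0.35, 0.26], [0.24, -0.1, -0.97]]
scene rig [([160.0, 1
[... 624 characters left out ...]
0, 234.0, 388.0, 273.0], 0.72)]
side rig [([167.0, 139.0, 256.0, 260.0], 0.66)]
side handle_mid [([194.0, 183.0, 244.0, 226.0], 0.34)]
side carriage [([194.0, 181.0, 247.0, 223.0], 0.85), ([241.0, 138.0, 249.0, 151.0], 0.59)]
side pointer [([196.0, 181.0, 243.0, 226.0], 0.93), ([225.0, 139.0, 256.0, 172.0], 0.26)]
side mark_nose []
side hook_tip [([193.0, 184.0, 243.0, 224.0], 0.89)]
side load_mid [([258.0, 277.0, 278.0, 313.0], 0.92), ([238.0, 243.0, 259.0, 277.0], 0.91), ([298.0, 274.0, 322.0, 310.0], 0.82), ([270.0, 236.0, 292.0, 274.0], 0.65), ([294.0, 312.0, 321.0, 353.0], 0.63)]
side crank [([222.0, 136.0, 255.0, 174.0], 0.57)]
side knob_weight_mid [([206.0, 292.0, 228.0, 321.0], 0.6)]
```

View pics/a.png

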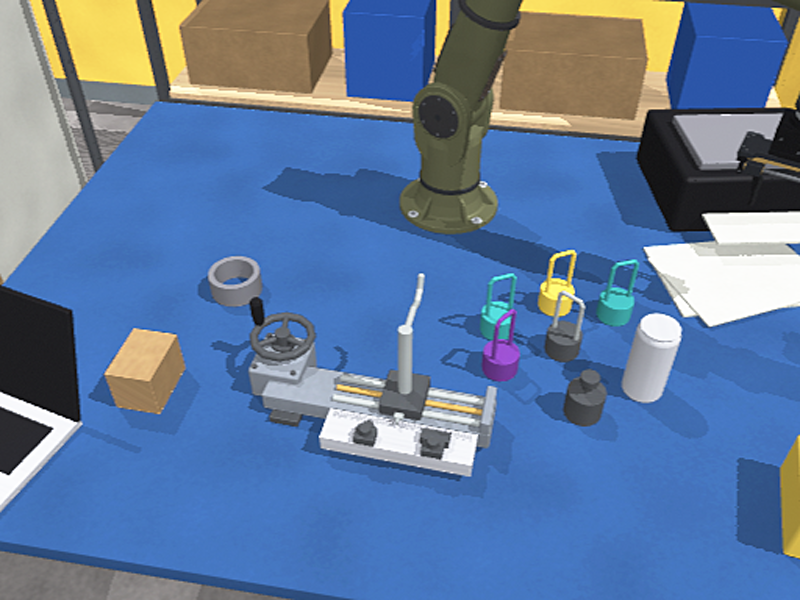

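View pics/b.png

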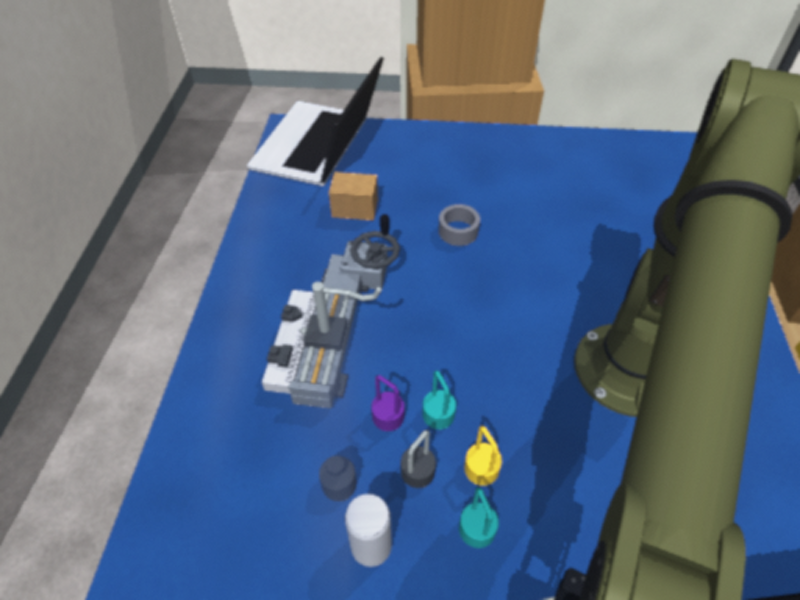

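Scene (800x600 picture): the grey bail weight stands at (563,335). The look-alikes are turquoise at (497,310) and (617,298), yellow at (557,285) and purple at (500,350); the knob weight at (585,400) has no bail. The wheel is at (282,337), its handle at (257,312), the hook tip at (421,276) and the riders at (365,432) and (434,442). Next: triangulate and take close crops.

```bash
python3 - <<'E'
from h import *
A=snap('scene');B=snap('side')
def c(im,b,s):
    x0,y0,x1,y1=b;return cv2.resize(im['color'][y0:y1,x0:x1],(s,s),interpolation=cv2.INTER_CUBIC)
cv2.imwrite('pics/c.png',np.hstack([c(A,(215,240,305,305+25),400),c(A,(335,175,395,235),400)]))
k=.64
for n,a,b,z in [('wheel',(282,337),(375,249),.084),('handle',(257,312),(385,224),.122),('posttop',(405,328),(319,287),.213),('tip',(421,276),(378,292),.225),('bail',(569,297),(426,434),.130),('disc',(563,332),(419,462),.045)]:
    a=np.array(a)*k;b=np.array(b)*k
    print(n,atz(A,a,z).round(3),atz(B,b,z).round(3))
for n,a,b in [('knob',(360,234,388,273),(206,292,228,321))]:
    print(n,atz(A,((a[0]+a[2])/2,(a[1]+a[3])/2),.045).round(3),atz(B,((b[0]+b[2])/2,(b[1]+b[3])/2),.045).round(3))
# rail front edge bottom corners scene px (800)
for p in [(318,448),(472,475)]: print('rail',atz(A,np.array(p)*k,.03).round(3))
for p in [(335,375),(480,410)]: print('bed',atz(A,np.array(p)*k,.05).round(3))
E
```

```text
wheel [ 0.552 -0.219  0.084] [ 0.549 -0.219  0.084]
handle [ 0.537 -0.263  0.122] [ 0.53  -0.262  0.122]
posttop [0.625 0.006 0.213] [0.624 0.009 0.213]
tip [0.517 0.013 0.225] [0.512 0.022 0.225]
bail [0.419 0.257 0.13 ] [0.408 0.25  0.13 ]
disc [0.418 0.259 0.045] [0.418 0.262 0.045]
knob [0.564 0.296 0.045] [0.556 0.306 0.045]
rail [ 0.73  -0.115  0.03 ]
rail [0.739 0.129 0.03 ]
bed [ 0.592 -0.119  0.05 ]
bed [0.627 0.129 0.05 ]
```

View pics/c.png

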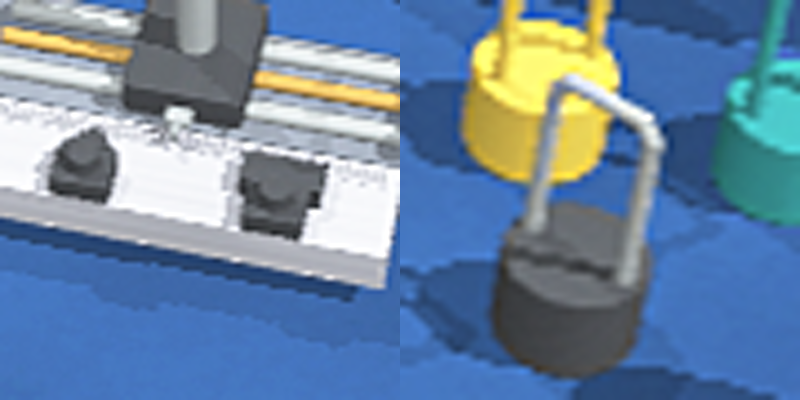

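In the crops, the left rider (scene pixel 236,269) has the wedge nose and the right one is blunt. The dark weight with the plain steel bail (scene pixel 363,212) is the right one. The pointer is at about (255,271), so roughly 1.5 turns counter-clockwise. I'll start moving to get a wrist view.

>>> {"name": "jog_arm", "arguments": {
  "increments": [
    {"tx": -27,"ty": -22,"tz": -9,"wz": 0.08},
    {"tx": -54,"ty": -44,"tz": -18,"wz": 0.16},
    {"tx": -81,"ty": -66,"tz": -27,"wz": 0.24},
    {"tx": -108,"ty": -88,"tz": -36,"wz": 0.32},
    {"tx": -135,"ty": -110,"tz": -45,"wz": 0.4}
  ]
}}

```text
validation failed for argument at $.in...
```

```bash
cat >> h.py <<'E'
from scipy.spatial.transform import Rotation as Ro
def rel(p,phi,s=None):
    """shift (mm) and turn (rad) in tool axes to world TCP p, tool y at azimuth phi deg, tool down"""
    s=s or ctrl.get_state();R=Ro.from_rotvec(s['tool_rot'])
    f=np.radians(phi);y=np.array([np.cos(f),np.sin(f),0]);z=np.array([0,0,-1.]);T=Ro.from_matrix(np.c_[np.cross(y,z),y,z])
    print('t',s['time'],'pos',s['position'].round(4),'phi',np.degrees(np.arctan2(*R.as_matrix()[1::-1,1])).round(1),'F',s['ft_force'].round(1),'g',round(s['grip_width'],3),round(s['grip_force'],1))
    print('t mm',(R.inv().apply(np.array(p)-s['position'])*1000).round(1),'w',(R.inv()*T).as_rotvec().round(3))
E
python3 -c "
from h import *
rel([.5,.15,.36],-3)"
```

```text
t 1.15 pos [0.2356 0.6059 0.2226] phi 68.8 F [-0.   1.1  0.3] g 1.002 0.0
t mm [-411.7 -329.  -137.4] w [ 0.    -0.     1.252]
```

>>> {"name": "jog_arm", "arguments": {
  "increments": [
    {"tx": -27,"ty": -22,"tz": -9,"wx": 0,"wy": 0,"wz": 0.08,"gripper": 1},
    {"tx": -54,"ty": -44,"tz": -18,"wx": 0,"wy": 0,"wz": 0.16,"gripper": 1},
    {"tx": -81,"ty": -66,"tz": -27,"wx": 0,"wy": 0,"wz": 0.24,"gripper": 1},
    {"tx": -108,"ty": -88,"tz": -36,"wx": 0,"wy": 0,"wz": 0.32,"gripper": 1},
    {"tx": -135,"ty": -110,"tz": -45,"wx": 0,"wy": 0,"wz": 0.4,"gripper": 1}
  ]
}}

```text
time: 1.57
position: [0.3221, 0.4529, 0.2681]
tool_rot: [1.186, 2.909, 0.001]
ft_force: [0.3, 0.3, 0.2]
grip_width: 1.0
grip_force: 0.0
```

```bash
python3 -c "
from h import *
rel([.5,.15,.36],-3)"
```

```text
t 1.5667 pos [0.3221 0.4529 0.2681] phi 45.6 F [0.3 0.3 0.2] g 1.0 0.0
t mm [-338.9  -92.   -92. ] w [ 0.    -0.     0.849]
```

>>> {"name": "jog_arm", "arguments": {
  "increments": [
    {"tx": -34,"ty": -9,"tz": -9,"wx": 0,"wy": 0,"wz": 0.08,"gripper": 1},
    {"tx": -68,"ty": -18,"tz": -18,"wx": 0,"wy": 0,"wz": 0.17,"gripper": 1},
    {"tx": -102,"ty": -28,"tz": -28,"wx": 0,"wy": 0,"wz": 0.25,"gripper": 1},
    {"tx": -136,"ty": -37,"tz": -37,"wx": 0,"wy": 0,"wz": 0.34,"gripper": 1},
    {"tx": -170,"ty": -46,"tz": -46,"wx": 0,"wy": 0,"wz": 0.42,"gripper": 1}
  ]
}}

```text
time: 1.98
position: [0.412, 0.3013, 0.3144]
tool_rot: [1.767, 2.597, 0.002]
ft_force: [0.5, 0.5, 0.2]
grip_width: 1.0
grip_force: 0.0
```

>>> {"name": "jog_arm", "arguments": {
  "increments": [
    {"tx": -35,"ty": 5,"tz": -9,"wx": 0,"wy": 0,"wz": 0.09,"gripper": 1},
    {"tx": -70,"ty": 11,"tz": -18,"wx": 0,"wy": 0,"wz": 0.17,"gripper": 1},
    {"tx": -104,"ty": 16,"tz": -28,"wx": 0,"wy": 0,"wz": 0.26,"gripper": 1},
    {"tx": -138,"ty": 22,"tz": -37,"wx": 0,"wy": 0,"wz": 0.34,"gripper": 1},
    {"tx": -173,"ty": 27,"tz": -46,"wx": 0,"wy": 0,"wz": 0.43,"gripper": 1}
  ]
}}

```text
time: 2.4
position: [0.5013, 0.1509, 0.3604]
tool_rot: [-2.28, -2.161, -0.002]
ft_force: [0.2, 0.2, 0.1]
grip_width: 0.999
grip_force: 0.0
```

```bash
python3 -c "
from h import *
im=snap('wrist');cv2.imwrite('pics/d.png',cv2.resize(im['color'],(800,600),interpolation=cv2.INTER_CUBIC))
np.savez('d.npz',**im)
print(vision.spot_in('wrist','load_mid'))
rel([.55,-.20,.36],-3)"
```

```text
[{'bbox': [162.8, 43.6, 213.5, 98.5], 'conf': 0.71}, {'bbox': [140.4, 134.9, 198.1, 191.4], 'conf': 0.7}, {'bbox': [64.8, 0.0, 124.2, 26.1], 'conf': 0.69}, {'bbox': [50.9, 66.0, 135.4, 115.6], 'conf': 0.6}]
t 2.5 pos [0.5041 0.1451 0.3616] phi -3.6 F [ 0.6 -0.6 -0.1] g 0.999 0.0
t mm [-341.4   67.7    2.3] w [ 0.005  0.001 -0.011]
```

View pics/d.png

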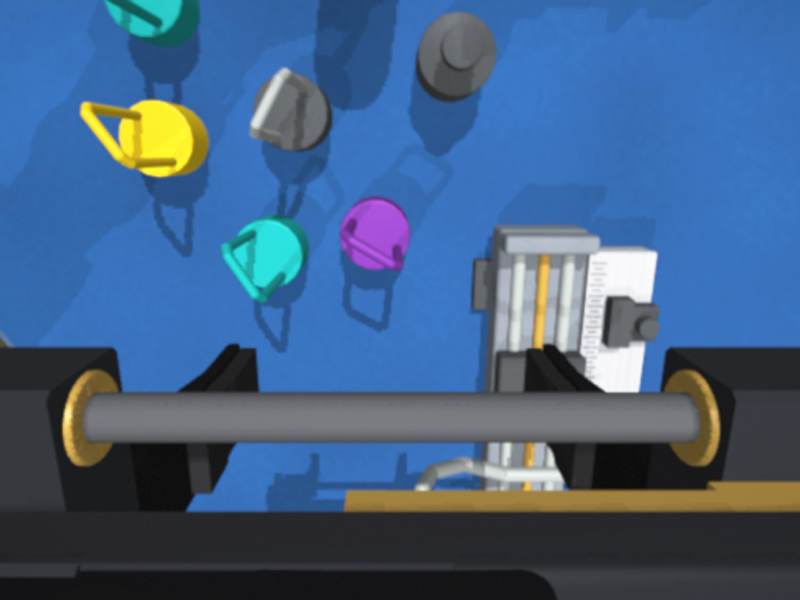

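The wrist view shows the dark weight at (290,110), with its bail running from (287,72) to (258,135). The rig is nearly vertical in the picture, with the lead screw from (545,255) to (530,480).

```bash
python3 -c "
from h import *
im=dict(np.load('d.npz'));k=.64
P=lambda u,v,z:atz(im,(u*k,v*k),z).round(4)
for n,z,pts in [('bail',.130,[(287,72),(258,135)]),('disc',.045,[(291,110)]),('screw',.06,[(545,255),(530,480)]),('railedge',.04,[(587,252),(582,390)]),('blunt',.055,[(608,298),(605,343)]),('hook',.20,[(552,475),(432,480)]),('bedtop',.05,[(497,232),(490,385)]),('knob',.09,[(462,48)])]:
  q=[P(*p,z) for p in pts];print(n,*q, np.degrees(np.arctan2(*(q[-1]-q[0])[1::-1])).round(1))
"
```

```text
bail [0.4377 0.2775 0.13  ] [0.413  0.2374 0.13  ] -121.6
disc [0.4233 0.2599 0.045 ] 0.0
screw [0.6363 0.1264 0.06  ] [ 0.626  -0.0984  0.06  ] -92.6
railedge [0.6803 0.1231 0.04  ] [ 0.6809 -0.0142  0.04  ] -89.7
blunt [0.6956 0.0827 0.055 ] [0.6949 0.0394 0.055 ] -90.9
hook [0.6045 0.0009 0.2   ] [0.5221 0.0015 0.2   ] 179.6
bedtop [0.5962 0.1475 0.05  ] [0.589  0.0007 0.05  ] -92.8
knob [0.5629 0.2929 0.09  ] 0.0
```

>>> {"name": "jog_arm", "arguments": {
  "increments": [
    {"tx": -35,"ty": 7,"tz": 0,"wx": 0,"wy": 0,"wz": 0,"gripper": 1},
    {"tx": -69,"ty": 14,"tz": 0,"wx": 0,"wy": 0,"wz": 0,"gripper": 1},
    {"tx": -104,"ty": 21,"tz": 0,"wx": 0,"wy": 0,"wz": 0,"gripper": 1},
    {"tx": -138,"ty": 28,"tz": 0,"wx": 0,"wy": 0,"wz": 0,"gripper": 1},
    {"tx": -172,"ty": 34,"tz": 0,"wx": 0,"wy": 0,"wz": 0,"gripper": 1}
  ]
}}

```text
time: 2.92
position: [0.526, -0.0224, 0.3597]
tool_rot: [2.275, 2.166, 0.001]
ft_force: [-0.0, 0.5, 0.9]
grip_width: 1.001
grip_force: 0.0
```

>>> {"name": "jog_arm", "arguments": {
  "increments": [
    {"tx": -35,"ty": 7,"tz": 0,"wx": 0,"wy": 0,"wz": 0,"gripper": 1},
    {"tx": -70,"ty": 14,"tz": 0,"wx": 0,"wy": 0,"wz": 0,"gripper": 1},
    {"tx": -105,"ty": 20,"tz": 0,"wx": 0,"wy": 0,"wz": 0,"gripper": 1},
    {"tx": -140,"ty": 20,"tz": 0,"wx": 0,"wy": 0,"wz": 0,"gripper": 1},
    {"tx": -175,"ty": 20,"tz": 0,"wx": 0,"wy": 0,"wz": 0,"gripper": 1}
  ]
}}

```text
time: 3.33
position: [0.5373, -0.198, 0.3595]
tool_rot: [2.275, 2.167, 0.001]
ft_force: [-1.0, 0.0, 0.6]
grip_width: 1.003
grip_force: 0.0
```

```bash
python3 -c "
from h import *
im=snap('wrist');cv2.imwrite('pics/e.png',cv2.resize(im['color'],(800,600),interpolation=cv2.INTER_CUBIC))
np.savez('e.npz',**im)
rel([.533,-.262,.24],-10)"
```

```text
t 3.3833 pos [ 0.5347 -0.2073  0.3597] phi -3.4 F [-3.  -5.4  0.1] g 0.999 0.0
t mm [-54.    1.5 120. ] w [0.001 0.006 0.115]
```

View pics/e.png

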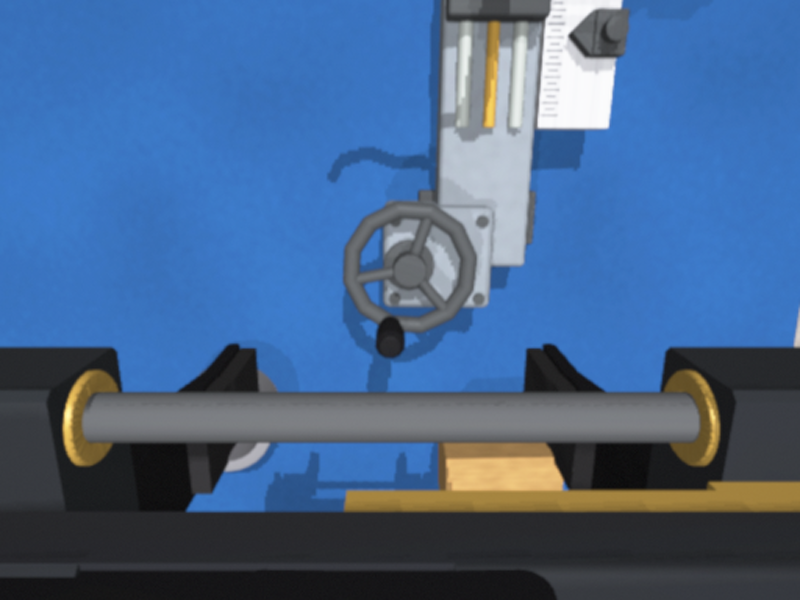

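The wrist view shows the wheel centre at (410,267), the handle top at about (390,342) and the wedge rider's nose at (570,37).

```bash
python3 -c "
from h import *
im=dict(np.load('e.npz'));k=.64
P=lambda u,v,z:atz(im,(u*k,v*k),z).round(4)
for n,z,pts in [('rim',.085,[(411,200),(411,331),(344,267),(476,267)]),('hub',.09,[(410,267)]),('handle',.144,[(390,343)]),('handleb',.100,[(391,326)]),('nose',.06,[(570,37)]),('screw',.06,[(494,20),(489,125)]),('bed',.05,[(443,25),(438,200)]),('rail',.04,[(545,10),(538,125)]),('gear',.066,[(493,207),(489,305)])]:
  q=[P(*p,z) for p in pts];print(n,*q, np.degrees(np.arctan2(*(q[-1]-q[0])[1::-1])).round(1))
"
```

```text
rim [ 0.5558 -0.1663  0.085 ] [ 0.5514 -0.2776  0.085 ] [ 0.4978 -0.2187  0.085 ] [ 0.6077 -0.2241  0.085 ] -48.1
hub [ 0.5526 -0.2203  0.09  ] 0.0
handle [ 0.5339 -0.2662  0.144 ] 0.0
handleb [ 0.5346 -0.2673  0.1   ] 0.0
nose [ 0.6875 -0.0472  0.06  ] 0.0
screw [ 0.6273 -0.0319  0.06  ] [ 0.6232 -0.1106  0.06  ] -93.0
bed [ 0.5882 -0.0315  0.05  ] [ 0.5805 -0.1704  0.05  ] -93.2
rail [ 0.6727 -0.0223  0.04  ] [ 0.6689 -0.1119  0.04  ] -92.4
gear [ 0.6254 -0.1772  0.066 ] [ 0.6219 -0.2632  0.066 ] -92.3
```

>>> {"name": "jog_arm", "arguments": {
  "increments": [
    {"tx": -12,"ty": 1,"tz": 36,"wx": 0,"wy": 0,"wz": 0,"gripper": 1},
    {"tx": -24,"ty": 1,"tz": 74,"wx": 0,"wy": 0,"wz": 0,"gripper": 1},
    {"tx": -36,"ty": 2,"tz": 112,"wx": 0,"wy": 0,"wz": 0,"gripper": 1},
    {"tx": -48,"ty": 3,"tz": 150,"wx": 0,"wy": 0,"wz": 0,"gripper": 1},
    {"tx": -59,"ty": 3,"tz": 185,"wx": 0,"wy": 0,"wz": 0,"gripper": 1}
  ]
}}

```text
time: 3.8
position: [0.5371, -0.2556, 0.1725]
tool_rot: [-2.275, -2.166, -0.001]
ft_force: [-0.1, -0.3, 0.3]
grip_width: 1.002
grip_force: 0.0
```

```bash
python3 -c "
from h import *
rel([.534,-.2665,.104],-3)"
```

```text
t 3.8 pos [ 0.5371 -0.2556  0.1725] phi -2.8 F [-0.1 -0.3  0.3] g 1.002 0.0
t mm [-11.1  -2.6  68.5] w [-0.    -0.001  0.003]
```

>>> {"name": "jog_arm", "arguments": {
  "increments": [
    {"tx": 0,"ty": 0,"tz": 10,"wx": 0,"wy": 0,"wz": 0,"gripper": 1},
    {"tx": 0,"ty": 0,"tz": 15,"wx": 0,"wy": 0,"wz": 0,"gripper": 1},
    {"tx": 0,"ty": 0,"tz": 15,"wx": 0,"wy": 0,"wz": 0,"gripper": 1},
    {"tx": 0,"ty": 0,"tz": 15,"wx": 0,"wy": 0,"wz": 0,"gripper": 1},
    {"tx": 0,"ty": 0,"tz": 15,"wx": 0,"wy": 0,"wz": 0,"gripper": 1}
  ]
}}

```text
time: 4.22
position: [0.5391, -0.2557, 0.162]
tool_rot: [2.272, 2.165, 0.004]
ft_force: [0.1, -0.2, -0.1]
grip_width: 1.001
grip_force: 0.0
```

```bash
python3 -c "
from h import *
im=snap('wrist');np.savez('f.npz',**im)
rel([.534,-.2665,.104],-3)
b=vision.spot_in('wrist','handle_mid');print(b[:2])
print(proj(im,[.534,-.2665,.092]),proj(im,[.534,-.2665,.144]),proj(im,[.5528,-.2208,.085]))
cv2.imwrite('pics/f.png',cv2.resize(im['color'],(800,600),interpolation=cv2.INTER_CUBIC))"
```

```text
t 4.2667 pos [ 0.539  -0.2557  0.1619] phi -2.8 F [-0.  -0.7 -0.2] g 1.0 0.0
t mm [-11.   -4.7  57.9] w [0.004 0.    0.004]
[{'bbox': [220.0, 206.3, 258.5, 254.3], 'conf': 0.69}]
[242.67996375 213.7038524 ] [241.18544619 243.54505453] [266.04318191 147.51059453]
```

View pics/f.png

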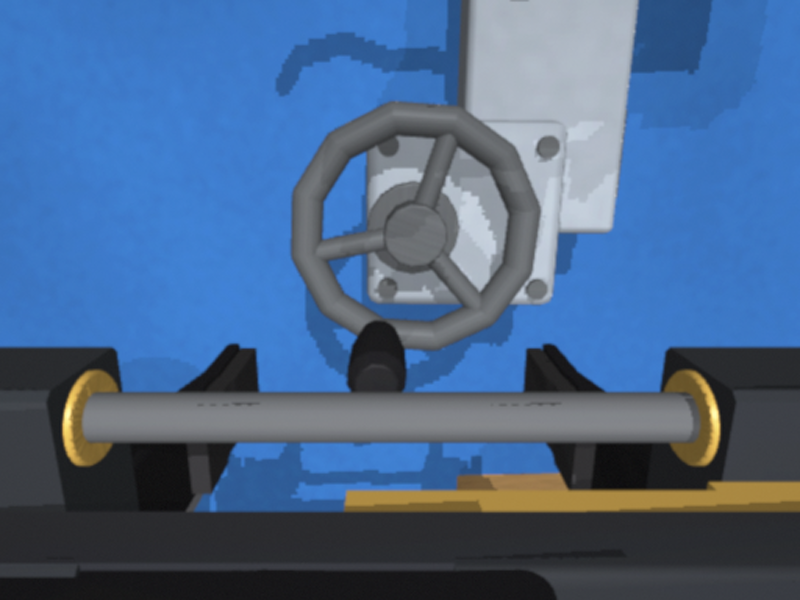

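>>> {"name": "jog_arm", "arguments": {
  "increments": [
    {"tx": -6,"ty": -3,"tz": 20,"wx": 0,"wy": 0,"wz": 0,"gripper": 1},
    {"tx": -11,"ty": -5,"tz": 42,"wx": 0,"wy": 0,"wz": 0,"gripper": 1},
    {"tx": -11,"ty": -5,"tz": 58,"wx": 0,"wy": 0,"wz": 0,"gripper": 1},
    {"tx": -11,"ty": -5,"tz": 58,"wx": 0,"wy": 0,"wz": 0,"gripper": 0.6},
    {"tx": -11,"ty": -5,"tz": 58,"wx": 0,"wy": 0,"wz": 0,"gripper": 0.3}
  ],
  "grip_force": 20
}}

```text
time: 4.73
position: [0.5319, -0.2664, 0.1019]
tool_rot: [-2.276, -2.165, -0.0]
ft_force: [0.8, -0.5, 0.7]
grip_width: 0.919
grip_force: 0.0
```

>>> {"name": "jog_arm", "arguments": {
  "increments": [
    {"tx": 0,"ty": 0,"tz": 0,"wx": 0,"wy": 0,"wz": 0,"gripper": 0.1},
    {"tx": 0,"ty": 0,"tz": 0,"wx": 0,"wy": 0,"wz": 0,"gripper": 0.1},
    {"tx": 0,"ty": 0,"tz": 0,"wx": 0,"wy": 0,"wz": 0,"gripper": 0.1},
    {"tx": 0,"ty": 0,"tz": 0,"wx": 0,"wy": 0,"wz": 0,"gripper": 0.1},
    {"tx": 0,"ty": 0,"tz": 0,"wx": 0,"wy": 0,"wz": 0,"gripper": 0.1}
  ]
}}

```text
time: 5.15
position: [0.5322, -0.2668, 0.1022]
tool_rot: [2.275, 2.165, 0.001]
ft_force: [0.7, 0.7, 0.8]
grip_width: 0.554
grip_force: 0.0
```

```bash
cat >> h.py <<'E'
def circ(steps,C=(.5530,-.2205),r=.050,z=.104):
    """rows in tool mm to go round axis; steps in deg from present handle angle (CCW +)"""
    s=ctrl.get_state();R=Ro.from_rotvec(s['tool_rot']);p=s['position'];a=np.arctan2(p[1]-C[1],p[0]-C[0])
    print('ang',np.degrees(a).round(1),'r',np.hypot(p[1]-C[1],p[0]-C[0]).round(4),'z',p[2].round(4),'F',s['ft_force'].round(1),'g',round(s['grip_width'],3),round(s['grip_force'],1),'t',round(s['time'],2))
    for d in steps:
        b=a+np.radians(d);print(d,(R.inv().apply(np.array([C[0]+r*np.cos(b),C[1]+r*np.sin(b),z])-p)*1000).round(0))
E
python3 -c "
from h import *
circ([20,40,60,80,100])"
```

```text
ang -114.2 r 0.0508 z 0.1022 F [0.7 0.7 0.8] g 0.554 0.0 t 5.15
20 [-3. 17. -2.]
40 [-0. 34. -2.]
60 [ 8. 50. -2.]
80 [21. 61. -2.]
100 [37. 68. -2.]
```

>>> {"name": "jog_arm", "arguments": {
  "increments": [
    {"tx": 0,"ty": 2,"tz": 0,"wx": 0,"wy": 0,"wz": 0,"gripper": 0.1},
    {"tx": 0,"ty": 2,"tz": 0,"wx": 0,"wy": 0,"wz": 0,"gripper": 0.1},
    {"tx": 0,"ty": 2,"tz": 0,"wx": 0,"wy": 0,"wz": 0,"gripper": 0.1},
    {"tx": 0,"ty": 2,"tz": 0,"wx": 0,"wy": 0,"wz": 0,"gripper": 0.1},
    {"tx": 0,"ty": 2,"tz": 0,"wx": 0,"wy": 0,"wz": 0,"gripper": 0.1}
  ]
}}

```text
time: 5.57
position: [0.5336, -0.2669, 0.1015]
tool_rot: [-2.276, -2.165, 0.0]
ft_force: [-0.9, 0.0, 0.5]
grip_width: 0.252
grip_force: 20.0
```

```bash
python3 -c "
from h import *
circ([20,40,60,80,100])"
```

```text
ang -112.7 r 0.0503 z 0.1015 F [-0.9  0.   0.5] g 0.252 20.0 t 5.57
20 [-3. 17. -3.]
40 [ 0. 34. -3.]
60 [ 9. 49. -3.]
80 [22. 60. -3.]
100 [39. 66. -3.]
```

>>> {"name": "jog_arm", "arguments": {
  "increments": [
    {"tx": -3,"ty": 17,"tz": -2,"wx": 0,"wy": 0,"wz": 0,"gripper": 0.1},
    {"tx": 0,"ty": 34,"tz": -2,"wx": 0,"wy": 0,"wz": 0,"gripper": 0.1},
    {"tx": 9,"ty": 49,"tz": -2,"wx": 0,"wy": 0,"wz": 0,"gripper": 0.1},
    {"tx": 22,"ty": 60,"tz": -2,"wx": 0,"wy": 0,"wz": 0,"gripper": 0.1},
    {"tx": 39,"ty": 66,"tz": -2,"wx": 0,"wy": 0,"wz": 0,"gripper": 0.1}
  ]
}}

```text
time: 5.98
position: [0.6003, -0.2329, 0.1016]
tool_rot: [-2.278, -2.162, 0.008]
ft_force: [-4.4, -2.6, -5.7]
grip_width: 0.253
grip_force: 20.0
```

```bash
python3 -c "
from h import *
circ([20,40,60,80,100])"
```

```text
ang -14.7 r 0.0489 z 0.1016 F [-4.4 -2.6 -5.7] g 0.253 20.0 t 5.98
20 [17.  2. -2.]
40 [34. -4. -2.]
60 [ 47. -15.  -2.]
80 [ 56. -29.  -2.]
100 [ 60. -46.  -2.]
```

>>> {"name": "jog_arm", "arguments": {
  "increments": [
    {"tx": 17,"ty": 1,"tz": 0,"wx": 0,"wy": 0,"wz": 0,"gripper": 0.1},
    {"tx": 33,"ty": -5,"tz": 0,"wx": 0,"wy": 0,"wz": 0,"gripper": 0.1},
    {"tx": 46,"ty": -16,"tz": 0,"wx": 0,"wy": 0,"wz": 0,"gripper": 0.1},
    {"tx": 55,"ty": -30,"tz": 0,"wx": 0,"wy": 0,"wz": 0,"gripper": 0.1},
    {"tx": 59,"ty": -47,"tz": 0,"wx": 0,"wy": 0,"wz": 0,"gripper": 0.1}
  ]
}}

```text
time: 6.4
position: [0.5572, -0.1704, 0.1017]
tool_rot: [2.273, 2.165, -0.005]
ft_force: [2.3, -10.7, -12.3]
grip_width: 0.253
grip_force: 20.0
```

```bash
python3 -c "
from h import *
circ([20,40,60,80,100])"
```

```text
ang 85.2 r 0.0503 z 0.1017 F [  2.3 -10.7 -12.3] g 0.253 20.0 t 6.4
20 [ -3. -17.  -2.]
40 [-11. -33.  -2.]
60 [-24. -44.  -2.]
80 [-40. -51.  -2.]
100 [-57. -51.  -2.]
```

>>> {"name": "jog_arm", "arguments": {
  "increments": [
    {"tx": -3,"ty": -17,"tz": 2,"wx": 0,"wy": 0,"wz": 0,"gripper": 0.1},
    {"tx": -11,"ty": -33,"tz": 2,"wx": 0,"wy": 0,"wz": 0,"gripper": 0.1},
    {"tx": -24,"ty": -44,"tz": 2,"wx": 0,"wy": 0,"wz": 0,"gripper": 0.1},
    {"tx": -40,"ty": -51,"tz": 2,"wx": 0,"wy": 0,"wz": 0,"gripper": 0.1},
    {"tx": -57,"ty": -51,"tz": 2,"wx": 0,"wy": 0,"wz": 0,"gripper": 0.1}
  ]
}}

```text
time: 6.82
position: [0.5018, -0.2217, 0.1015]
tool_rot: [-2.27, -2.163, -0.003]
ft_force: [-1.5, 4.7, 1.2]
grip_width: 0.254
grip_force: 20.0
```

```bash
python3 -c "
from h import *
circ([20,40,60,80,100])"
```

```text
ang -178.7 r 0.0512 z 0.1015 F [-1.5  4.7  1.2] g 0.254 20.0 t 6.82
20 [-17.   5.  -3.]
40 [-31.  15.  -3.]
60 [-41.  29.  -3.]
80 [-46.  46.  -3.]
100 [-45.  63.  -3.]
```

>>> {"name": "jog_arm", "arguments": {
  "increments": [
    {"tx": -17,"ty": 5,"tz": 0,"wx": 0,"wy": 0,"wz": 0,"gripper": 0.1},
    {"tx": -31,"ty": 15,"tz": 0,"wx": 0,"wy": 0,"wz": 0,"gripper": 0.1},
    {"tx": -41,"ty": 29,"tz": 0,"wx": 0,"wy": 0,"wz": 0,"gripper": 0.1},
    {"tx": -46,"ty": 46,"tz": 0,"wx": 0,"wy": 0,"wz": 0,"gripper": 0.1},
    {"tx": -45,"ty": 63,"tz": 0,"wx": 0,"wy": 0,"wz": 0,"gripper": 0.1}
  ]
}}

```text
time: 7.23
position: [0.5639, -0.2692, 0.1014]
tool_rot: [-2.27, -2.159, -0.004]
ft_force: [-7.7, 13.8, 9.2]
grip_width: 0.251
grip_force: 20.0
```

```bash
python3 -c "
from h import *
im=snap('wrist');np.savez('g.npz',**im)
circ([20,40,60,80,100])
cv2.imwrite('pics/g.png',cv2.resize(im['color'][:230],(800,360),interpolation=cv2.INTER_CUBIC))"
```

```text
ang -71.7 r 0.0495 z 0.1016 F [ 1.5  6.3 -0.8] g 0.253 20.0 t 7.28
20 [ 8. 15. -2.]
40 [22. 26. -2.]
60 [38. 32. -2.]
80 [56. 31. -2.]
100 [72. 25. -2.]
```

View pics/g.png

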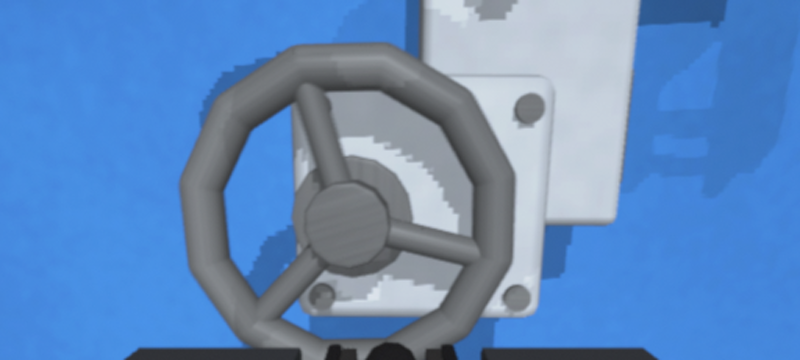

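The wheel has turned about 400°; the scale is out of view here. I'll carry on to about 540°, then release and lift to look.

>>> {"name": "jog_arm", "arguments": {
  "increments": [
    {"tx": 8,"ty": 15,"tz": 0,"wx": 0,"wy": 0,"wz": 0,"gripper": 0.1},
    {"tx": 22,"ty": 26,"tz": 0,"wx": 0,"wy": 0,"wz": 0,"gripper": 0.1},
    {"tx": 38,"ty": 32,"tz": 0,"wx": 0,"wy": 0,"wz": 0,"gripper": 0.1},
    {"tx": 56,"ty": 31,"tz": 0,"wx": 0,"wy": 0,"wz": 0,"gripper": 0.1},
    {"tx": 72,"ty": 25,"tz": 0,"wx": 0,"wy": 0,"wz": 0,"gripper": 0.1}
  ]
}}

```text
time: 7.7
position: [0.5981, -0.2017, 0.1017]
tool_rot: [2.269, 2.16, 0.006]
ft_force: [9.2, -1.0, -8.2]
grip_width: 0.253
grip_force: 20.0
```

```bash
python3 -c "
from h import *
circ([10,20,30,38])"
```

```text
ang 22.7 r 0.0488 z 0.1017 F [ 9.2 -1.  -8.2] g 0.253 20.0 t 7.7
10 [ 8. -3. -2.]
20 [15. -9. -2.]
30 [ 20. -16.  -3.]
38 [ 24. -22.  -3.]
```

>>> {"name": "jog_arm", "arguments": {
  "increments": [
    {"tx": 8,"ty": -3,"tz": 0,"wx": 0,"wy": 0,"wz": 0,"gripper": 0.1},
    {"tx": 15,"ty": -9,"tz": 0,"wx": 0,"wy": 0,"wz": 0,"gripper": 0.1},
    {"tx": 20,"ty": -16,"tz": 0,"wx": 0,"wy": 0,"wz": 0,"gripper": 0.1},
    {"tx": 24,"ty": -22,"tz": 0,"wx": 0,"wy": 0,"wz": 0,"gripper": 0.1},
    {"tx": 24,"ty": -22,"tz": 0,"wx": 0,"wy": 0,"wz": 0,"gripper": 0.1}
  ]
}}

```text
time: 8.12
position: [0.5717, -0.1746, 0.1016]
tool_rot: [-2.273, -2.165, -0.003]
ft_force: [1.2, 4.8, -3.2]
grip_width: 0.253
grip_force: 20.0
```

```bash
python3 -c "
from h import *
circ([0,10])"
```

```text
ang 67.8 r 0.0496 z 0.1016 F [ 1.2  4.8 -3.2] g 0.253 20.0 t 8.12
0 [ 0.  0. -2.]
10 [ 3. -8. -2.]
```

>>> {"name": "jog_arm", "arguments": {
  "increments": [
    {"tx": 0,"ty": 0,"tz": 0,"wx": 0,"wy": 0,"wz": 0,"gripper": 0.5},
    {"tx": 0,"ty": 0,"tz": 0,"wx": 0,"wy": 0,"wz": 0,"gripper": 0.5},
    {"tx": 0,"ty": 0,"tz": -36,"wx": 0,"wy": 0,"wz": 0,"gripper": 0.5},
    {"tx": 0,"ty": 0,"tz": -72,"wx": 0,"wy": 0,"wz": 0,"gripper": 0.5},
    {"tx": 0,"ty": 0,"tz": -110,"wx": 0,"wy": 0,"wz": 0,"gripper": 0.5}
  ]
}}

```text
time: 8.53
position: [0.5712, -0.1786, 0.2125]
tool_rot: [-2.279, -2.162, 0.004]
ft_force: [2.7, 0.1, 0.4]
grip_width: 0.48
grip_force: 0.0
```

```bash
python3 -c "
from h import *
snap('wrist');snap('wrist');im=snap('wrist');np.savez('i.npz',**im)
circ([0])
n=[.6875,-.0472,.06];print(proj(im,n))
x,y=proj(im,n).astype(int);print(x,y)
for t in ['mark_nose','pointer','carriage']:print(t,vision.spot_in('wrist',t))
cv2.imwrite('pics/i.png',cv2.resize(im['color'][:192,256:],(800,600),interpolation=cv2.INTER_CUBIC))"
```

```text
ang 62.7 r 0.0461 z 0.2156 F [-0.4  0.3 -0.7] g 0.492 0.0 t 8.68
0 [  4.   1. 112.]
[369.63041212  13.01000978]
369 13
mark_nose [{'bbox': [368.4, 0.0, 422.5, 33.4], 'conf': 0.72}]
pointer []
carriage [{'bbox': [250.9, 0.2, 366.2, 56.2], 'conf': 0.66}, {'bbox': [164.9, 0.0, 407.6, 253.8], 'conf': 0.18}]
```

View pics/i.png

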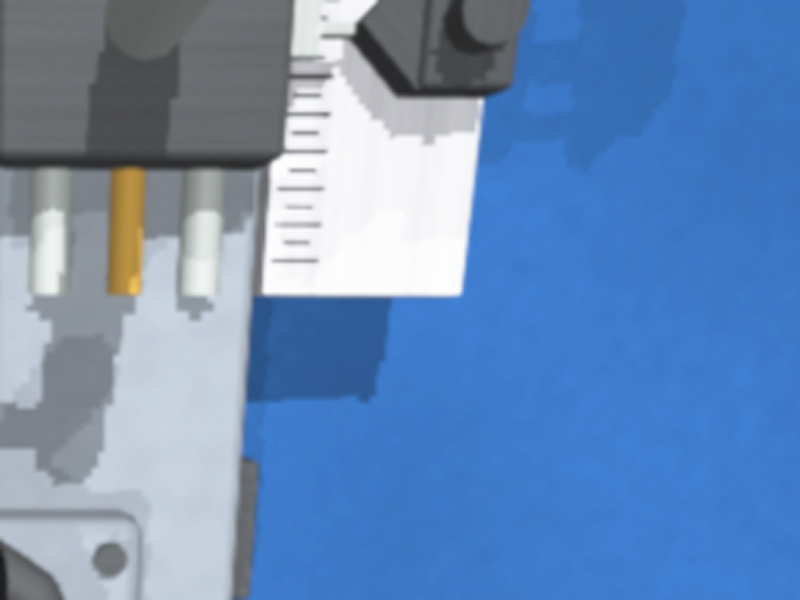

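The pointer's tip shows at about (345,28) in the crop, almost level with the nose tip at (357,30). I'll move over it for a straighter look.

>>> {"name": "jog_arm", "arguments": {
  "increments": [
    {"tx": 0,"ty": 0,"tz": -36,"wx": 0,"wy": 0,"wz": 0,"gripper": 0.5},
    {"tx": 30,"ty": 10,"tz": -60,"wx": 0,"wy": 0,"wz": 0,"gripper": 0.5},
    {"tx": 60,"ty": 20,"tz": -60,"wx": 0,"wy": 0,"wz": 0,"gripper": 0.5},
    {"tx": 80,"ty": 30,"tz": -60,"wx": 0,"wy": 0,"wz": 0,"gripper": 0.5},
    {"tx": 80,"ty": 30,"tz": -60,"wx": 0,"wy": 0,"wz": 0,"gripper": 0.5}
  ]
}}

```text
time: 9.25
position: [0.6081, -0.0912, 0.2695]
tool_rot: [-2.265, -2.173, -0.001]
ft_force: [-0.4, 0.6, 0.2]
grip_width: 0.503
grip_force: 0.0
```

```bash
python3 -c "
from h import *
snap('wrist');im=snap('wrist');np.savez('j.npz',**im)
rel([.5712,-.1754,.104],-3)
print(proj(im,[.6875,-.0472,.06]))
x,y=proj(im,[.6875,-.0472,.06]).astype(int);print(x,y)
y0=max(0,y-45);x0=x-60
a=cv2.resize(im['color'][y0:y0+90,x0:x0+120],(800,600),interpolation=cv2.INTER_CUBIC);print(x0,y0)
cv2.imwrite('pics/j.png',a)"
```

```text
t 9.35 pos [ 0.6058 -0.0973  0.2696] phi -2.7 F [-0.5 -1.1 -0.2] g 0.496 0.0
t mm [-79.5 -30.3 165.8] w [-0.003  0.001  0.005]
[324.26441047 115.68438494]
324 115
264 70
```

View pics/j.png

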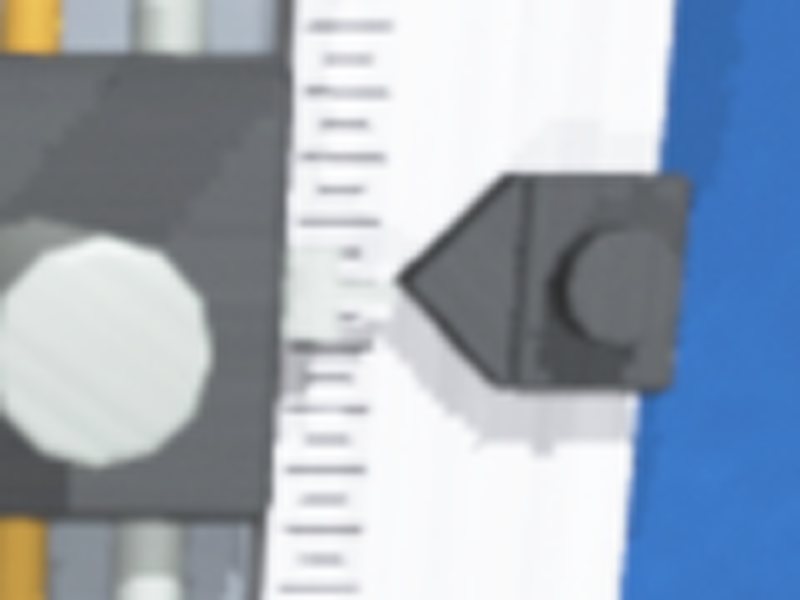

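The crop shows the nose tip at (400,279), the pale pointer at about y 245-345 tapering to (395,285), and the carriage's right edge from (290,57) to (270,515). I'll work out the offset numerically.

```bash
python3 -c "
from h import *
im=dict(np.load('j.npz'))
g=im['color'].astype(int)
print('sat R'); print(g[104:126,306:328,2])
print('B-R'); print((g[104:126,306:328,0]-g[104:126,306:328,2]))
C=lambda u,v:(264+u/6.667-.4,70+v/6.667-.4)
yw=np.radians(-2.7);e=np.array([-np.sin(yw),np.cos(yw),0])
for n,p,z in [('nose',(400,279),.062),('tr',(290,57),.077),('br',(270,515),.077),('ptip',(398,283),.062),('pb1',(292,248),.062),('pb2',(286,343),.062),('r1',(505,176),.068),('r2',(495,386),.068),('rail1',(678,0),.04),('rail2',(622,600),.04)]:
  q=atz(im,C(*p),z);print(n,q.round(4),'rigy',(q@e).round(4))
"
```

```text
sat R
[[119 214 241 240 239 239 241 241 241 240 239 237 235 234 234 239 243 245
  247 249 250 250]
 [119 213 242 243 242 242 244 244 244 243 242 239 238 238 238 240 243 244
  246 247 248 247]
 [119 205 236 237 235 237 238 238 237 235 232 230 234 237 238 241 243 244
  243 243 242 230]
 [121 190 225 226 226 227 228 227 221 203 188 189 222 236 238 241 243 243
  242 239 228 174]
 [128 192 226 229 229 230 232 230 222 204 190 191 223 236 238 241 244 243
  235 220 168 100]
 [129 194 224 228 230 231 233 231 232 237 238 236 237 238 241 245 246 239
  207 140  85  72]
 [128 188 218 225 229 231 233 231 233 239 240 240 241 241 245 248 245 220
  142  78  68  86]
 [137 190 218 224 229 231 232 231 228 228 228 231 234 235 240 244 230 161
   84  66  85  99]
 [149 198 218 224 228 231 232 232 224 214 209 211 214 214 225 233 214 154
   92  75  93 104]
 [150 198 218 224 228 231 233 234 232 228 228 228 228 228 229 229 226 200
  141  88  85 101]
 [148 198 221 226 228 231 232 233 232 232 233 233 232 231 231 231 229 218
  182 132  91  89]
 [147 199 224 229 229 231 233 234 235 238 240 239 240 239 239 239 232 2
[... 1720 characters left out ...]
 4 4 3 4 6 6 6 6 5 4 5 7 7 7 7 8 7]
 [6 5 5 4 5 5 6 5 6 6 5 5 5 5 4 5 4 7 6 6 7 7]
 [6 5 4 4 4 5 5 5 5 4 4 5 5 6 3 4 5 4 6 6 7 7]
 [5 6 6 5 6 6 7 7 6 6 6 6 4 3 2 2 2 4 4 5 7 7]
 [6 5 6 6 7 4 4 4 4 4 4 4 4 3 2 2 2 3 4 4 7 7]
 [5 6 5 6 7 4 5 5 5 5 5 3 2 2 2 2 2 2 2 4 5 7]]
nose [ 0.6863 -0.0427  0.062 ] rigy -0.0103
tr [ 0.6667 -0.0091  0.077 ] rigy 0.0223
br [ 0.6634 -0.077   0.077 ] rigy -0.0456
ptip [ 0.686  -0.0433  0.062 ] rigy -0.0109
pb1 [ 0.6693 -0.0371  0.062 ] rigy -0.0056
pb2 [ 0.6683 -0.0518  0.062 ] rigy -0.0203
r1 [ 0.7011 -0.0276  0.068 ] rigy 0.0054
r2 [ 0.7002 -0.0595  0.068 ] rigy -0.0265
rail1 [ 0.7355 -0.0014  0.04  ] rigy 0.0332
rail2 [ 0.7298 -0.0999  0.04  ] rigy -0.0654
```

The pointer is about 2 mm on the -y side of the nose (pointer row ~113.6, nose row 111.5, 0.95 px/mm). So I'll crank clockwise about 24°.

>>> {"name": "jog_arm", "arguments": {
  "increments": [
    {"tx": -40,"ty": -15,"tz": 0,"wx": 0,"wy": 0,"wz": 0,"gripper": 0.5},
    {"tx": -80,"ty": -30,"tz": 0,"wx": 0,"wy": 0,"wz": 0,"gripper": 0.5},
    {"tx": -80,"ty": -30,"tz": 35,"wx": 0,"wy": 0,"wz": 0,"gripper": 0.5},
    {"tx": -80,"ty": -30,"tz": 70,"wx": 0,"wy": 0,"wz": 0,"gripper": 0.5},
    {"tx": -80,"ty": -30,"tz": 100,"wx": 0,"wy": 0,"wz": 0,"gripper": 0.5}
  ]
}}

```text
time: 9.77
position: [0.57, -0.1799, 0.1695]
tool_rot: [-2.282, -2.159, 0.001]
ft_force: [0.8, 0.7, -0.5]
grip_width: 0.497
grip_force: 0.0
```

```bash
python3 -c "
from h import *
im=snap('wrist')
rel([.5717,-.1744,.104],-3);print(vision.spot_in('wrist','handle_mid'),proj(im,[.5717,-.1744,.092]),proj(im,[.5717,-.1744,.144]))"
```

```text
t 9.8167 pos [ 0.5665 -0.1778  0.163 ] phi -3.1 F [-3.3  1.5 -3.9] g 0.504 0.0
t mm [ 3.6  5.7 59. ] w [-0.012 -0.001 -0.002]
[{'bbox': [232.7, 179.9, 271.4, 229.4], 'conf': 0.86}] [251.57600954 188.62114584] [251.88970083 211.64659108]
```

>>> {"name": "jog_arm", "arguments": {
  "increments": [
    {"tx": 1,"ty": 2,"tz": 20,"wx": 0,"wy": 0,"wz": 0,"gripper": 0.5},
    {"tx": 1,"ty": 2,"tz": 45,"wx": 0,"wy": 0,"wz": 0,"gripper": 0.5},
    {"tx": 1,"ty": 2,"tz": 63,"wx": 0,"wy": 0,"wz": 0,"gripper": 0.4},
    {"tx": 1,"ty": 2,"tz": 63,"wx": 0,"wy": 0,"wz": 0,"gripper": 0.1},
    {"tx": 1,"ty": 2,"tz": 63,"wx": 0,"wy": 0,"wz": 0,"gripper": 0.1}
  ]
}}

```text
time: 10.28
position: [0.5741, -0.1767, 0.1093]
tool_rot: [-2.277, -2.164, 0.001]
ft_force: [-0.4, -0.4, 0.6]
grip_width: 0.353
grip_force: 0.0
```

>>> {"name": "jog_arm", "arguments": {
  "increments": [
    {"tx": 0,"ty": 0,"tz": 0,"wx": 0,"wy": 0,"wz": 0,"gripper": 0.1},
    {"tx": 0,"ty": 0,"tz": 0,"wx": 0,"wy": 0,"wz": 0,"gripper": 0.1},
    {"tx": 0,"ty": 0,"tz": 0,"wx": 0,"wy": 0,"wz": 0,"gripper": 0.1},
    {"tx": 0,"ty": 0,"tz": 0,"wx": 0,"wy": 0,"wz": 0,"gripper": 0.1},
    {"tx": 0,"ty": 0,"tz": 0,"wx": 0,"wy": 0,"wz": 0,"gripper": 0.1}
  ]
}}

```text
time: 10.7
position: [0.5747, -0.177, 0.11]
tool_rot: [2.276, 2.163, 0.001]
ft_force: [-4.4, -1.2, 5.5]
grip_width: 0.256
grip_force: 20.0
```

```bash
python3 -c "
from h import *
circ([-8,-16,-24])"
```

```text
ang 63.5 r 0.0486 z 0.11 F [-4.4 -1.2  5.5] g 0.256 20.0 t 10.7
-8 [-2.  7.  6.]
-16 [-6. 12.  6.]
-24 [-11.  17.   6.]
```

>>> {"name": "jog_arm", "arguments": {
  "increments": [
    {"tx": -2,"ty": 4,"tz": 0,"wx": 0,"wy": 0,"wz": 0,"gripper": 0.1},
    {"tx": -4,"ty": 8,"tz": 0,"wx": 0,"wy": 0,"wz": 0,"gripper": 0.1},
    {"tx": -6,"ty": 12,"tz": 0,"wx": 0,"wy": 0,"wz": 0,"gripper": 0.1},
    {"tx": -9,"ty": 15,"tz": 0,"wx": 0,"wy": 0,"wz": 0,"gripper": 0.1},
    {"tx": -9,"ty": 15,"tz": 0,"wx": 0,"wy": 0,"wz": 0,"gripper": 0.1}
  ]
}}

```text
time: 11.12
position: [0.5891, -0.1881, 0.11]
tool_rot: [2.276, 2.162, -0.001]
ft_force: [-5.2, -3.6, 5.4]
grip_width: 0.257
grip_force: 20.0
```

```bash
python3 -c "
from h import *
circ([0])"
```

```text
ang 41.9 r 0.0485 z 0.11 F [-5.2 -3.6  5.4] g 0.257 20.0 t 11.12
0 [1. 1. 6.]
```

>>> {"name": "jog_arm", "arguments": {
  "increments": [
    {"tx": 0,"ty": 0,"tz": 0,"wx": 0,"wy": 0,"wz": 0,"gripper": 0.5},
    {"tx": 0,"ty": 0,"tz": 0,"wx": 0,"wy": 0,"wz": 0,"gripper": 0.5},
    {"tx": 0,"ty": 0,"tz": -40,"wx": 0,"wy": 0,"wz": 0,"gripper": 0.5},
    {"tx": 0,"ty": 0,"tz": -80,"wx": 0,"wy": 0,"wz": 0,"gripper": 0.5},
    {"tx": 0,"ty": 0,"tz": -120,"wx": 0,"wy": 0,"wz": 0,"gripper": 0.5}
  ]
}}

```text
time: 11.53
position: [0.5892, -0.1841, 0.2295]
tool_rot: [-2.274, -2.166, -0.001]
ft_force: [0.7, -1.0, 0.1]
grip_width: 0.48
grip_force: 0.0
```

>>> {"name": "jog_arm", "arguments": {
  "increments": [
    {"tx": 0,"ty": 0,"tz": -40,"wx": 0,"wy": 0,"wz": 0,"gripper": 0.5},
    {"tx": 40,"ty": 10,"tz": -40,"wx": 0,"wy": 0,"wz": 0,"gripper": 0.5},
    {"tx": 80,"ty": 15,"tz": -40,"wx": 0,"wy": 0,"wz": 0,"gripper": 0.5},
    {"tx": 90,"ty": 15,"tz": -40,"wx": 0,"wy": 0,"wz": 0,"gripper": 0.5},
    {"tx": 90,"ty": 15,"tz": -40,"wx": 0,"wy": 0,"wz": 0,"gripper": 0.5}
  ]
}}

```text
time: 11.95
position: [0.6102, -0.0885, 0.2682]
tool_rot: [-2.263, -2.176, -0.005]
ft_force: [0.3, 1.7, -0.1]
grip_width: 0.504
grip_force: 0.0
```

```bash
cat > m.py <<'E'
from h import *
for _ in range(3): im=snap('wrist')
np.savez('k.npz',**im);rel([.6,-.1,.27],-3)
g=im['color'].astype(int);x,y=proj(im,[.6863,-.0427,.062]).astype(int);print(x,y)
print(g[y-10:y+12,x-18:x+6,2])
E
python3 m.py
```

```text
t 12.1 pos [ 0.6085 -0.0966  0.2685] phi -2.8 F [ 0.  -1.2 -0.5] g 0.498 0.0
t mm [-3.9 -8.3 -1.5] w [0.    0.    0.003]
320 111
[[101 115 212 238 235 232 232 234 235 235 234 233 235 237 237 237 242 247
  250 250 250 250 250 250]
 [100 115 211 226 199 188 188 191 191 191 190 188 187 184 185 189 219 239
  248 250 250 250 250 250]
 [102 114 211 227 203 190 190 191 193 192 192 191 188 185 184 186 214 237
  246 248 248 248 249 249]
 [103 116 205 236 236 234 235 236 237 236 238 239 237 235 235 234 237 242
  244 243 243 245 248 245]
 [104 117 184 226 231 230 232 233 233 232 237 240 239 238 238 237 239 242
  243 242 242 245 243 229]
 [103 116 181 224 230 229 231 233 232 230 227 224 223 231 237 238 240 243
  244 242 241 235 209 151]
 [102 114 181 224 231 229 231 232 232 228 204 172 173 214 236 242 244 247
  247 244 235 205 139  80]
 [102 113 182 224 230 229 231 233 232 230 219 205 202 223 241 246 248 250
  249 241 207 139  79  70]
 [102 112 179 222 228 229 231 233 232 233 234 235 236 240 243 244 246 248
  245 218 140  81  75  89]
 [102 118 180 217 225 229 231 233 234 235 231 231 233 235 237 
[... 551 characters left out ...]
47 199 224 228 228 231 232 229 217 193 181 179 194 209 236 247 235
  214 207 206 191 149  96]
 [101 145 195 222 224 224 227 229 227 205 166 147 151 179 200 226 238 228
  213 206 208 206 189 143]
 [ 99 136 182 206 207 207 214 220 221 216 205 198 195 198 202 208 216 215
  210 207 207 209 205 182]
 [ 97 129 167 181 181 180 186 199 208 208 207 203 201 216 224 228 231 223
  211 207 208 209 209 205]
 [ 99 135 158 160 156 156 160 173 181 188 191 188 190 221 234 243 247 236
  215 208 209 210 210 210]
 [101 145 152 128 118 117 123 134 141 154 162 161 161 186 203 231 246 243
  224 209 209 210 210 211]
 [100 148 165 150 140 143 173 199 208 209 208 205 203 208 208 228 246 249
  235 213 210 210 210 211]]
```

The pointer tip row (~10.1) now matches the nose row (~10.15) to within about 0.3 mm, so the mark is set. Next is the weight.

>>> {"name": "jog_arm", "arguments": {
  "increments": [
    {"tx": 30,"ty": -22,"tz": 0,"wx": 0,"wy": 0,"wz": 0.05,"gripper": 0.6},
    {"tx": 60,"ty": -45,"tz": 0,"wx": 0,"wy": 0,"wz": 0.1,"gripper": 0.6},
    {"tx": 90,"ty": -67,"tz": 0,"wx": 0,"wy": 0,"wz": 0.15,"gripper": 0.6},
    {"tx": 120,"ty": -90,"tz": 0,"wx": 0,"wy": 0,"wz": 0.2,"gripper": 0.6},
    {"tx": 150,"ty": -112,"tz": 0,"wx": 0,"wy": 0,"wz": 0.25,"gripper": 0.6}
  ]
}}

```text
time: 12.52
position: [0.503, 0.0585, 0.2685]
tool_rot: [-2.534, -1.857, -0.001]
ft_force: [0.1, 0.1, -0.5]
grip_width: 0.602
grip_force: 0.0
```

>>> {"name": "jog_arm", "arguments": {
  "increments": [
    {"tx": 28,"ty": -35,"tz": 0,"wx": 0,"wy": 0,"wz": 0.06,"gripper": 0.6},
    {"tx": 56,"ty": -70,"tz": 0,"wx": 0,"wy": 0,"wz": 0.12,"gripper": 0.6},
    {"tx": 85,"ty": -105,"tz": 0,"wx": 0,"wy": 0,"wz": 0.18,"gripper": 0.6},
    {"tx": 110,"ty": -138,"tz": 0,"wx": 0,"wy": 0,"wz": 0.24,"gripper": 0.6},
    {"tx": 118,"ty": -146,"tz": 0,"wx": 0,"wy": 0,"wz": 0.25,"gripper": 0.6}
  ]
}}

```text
time: 12.93
position: [0.3966, 0.218, 0.2686]
tool_rot: [-2.739, -1.534, -0.001]
ft_force: [0.3, 0.5, 0.4]
grip_width: 0.604
grip_force: 0.0
```

```bash
python3 -c "
from h import *
for _ in range(3): im=snap('wrist')
np.savez('l.npz',**im)
rel([.434,.2755,.2],-31.6)
print(vision.spot_in('wrist','load_mid'),vision.spot_in('wrist','bail'))
print(proj(im,[.4377,.2775,.13]),proj(im,[.413,.2374,.13]))
x,y=proj(im,[.4254,.2575,.13]).astype(int);x0,y0=x-75,max(0,y-56);print(x0,y0)
cv2.imwrite('pics/l.png',cv2.resize(im['color'][y0:y0+112,x0:x0+150],(800,597),interpolation=cv2.INTER_CUBIC))"
```

```text
t 13.0833 pos [0.3991 0.2152 0.2685] phi -31.4 F [ 0.5 -0.2 -1. ] g 0.597 0.0
t mm [69.6 -1.7 68.5] w [ 0.    -0.     0.003]
[{'bbox': [222.2, 89.2, 278.5, 155.4], 'conf': 0.89}, {'bbox': [121.3, 151.6, 201.2, 219.9], 'conf': 0.74}, {'bbox': [312.8, 139.6, 398.2, 195.2], 'conf': 0.73}, {'bbox': [52.6, 64.0, 156.1, 124.0], 'conf': 0.7}, {'bbox': [251.7, 188.2, 305.9, 247.5], 'conf': 0.69}, {'bbox': [414.6, 86.4, 511.4, 246.7], 'conf': 0.28}] [{'bbox': [312.0, 137.6, 394.1, 198.1], 'conf': 0.91}, {'bbox': [220.6, 90.4, 276.6, 155.4], 'conf': 0.85}, {'bbox': [252.7, 188.1, 299.6, 250.0], 'conf': 0.8}, {'bbox': [124.7, 151.8, 202.4, 218.2], 'conf': 0.75}, {'bbox': [54.1, 67.6, 156.7, 125.1], 'conf': 0.55}]
[253.25604908  94.95893563] [252.76676591 150.26024641]
178 67
```

View pics/l.png

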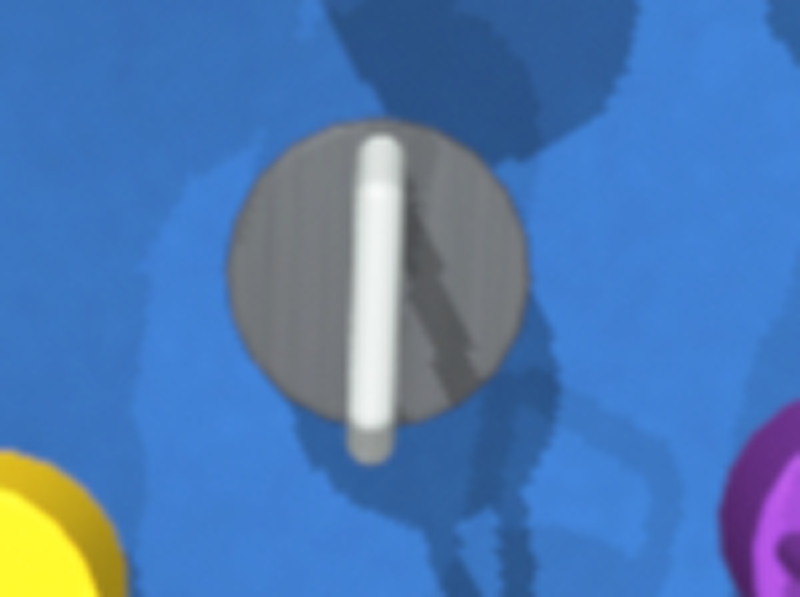

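The crop shows the steel bail's crossbar from (382,135) to (370,465), so its centre is about (0.4217, 0.2597) and its azimuth 56.5°. I'll grip it near the +y upright so the middle stays free for the hook.

>>> {"name": "jog_arm", "arguments": {
  "increments": [
    {"tx": 35,"ty": -2,"tz": 15,"wx": 0,"wy": 0,"wz": 0.02,"gripper": 0.5},
    {"tx": 70,"ty": -3,"tz": 35,"wx": 0,"wy": 0,"wz": 0.037,"gripper": 0.5},
    {"tx": 70,"ty": -3,"tz": 75,"wx": 0,"wy": 0,"wz": 0.037,"gripper": 0.5},
    {"tx": 70,"ty": -3,"tz": 115,"wx": 0,"wy": 0,"wz": 0.037,"gripper": 0.5},
    {"tx": 70,"ty": -3,"tz": 120,"wx": 0,"wy": 0,"wz": 0.037,"gripper": 0.5}
  ]
}}

```text
time: 13.6
position: [0.431, 0.2714, 0.1417]
tool_rot: [2.768, 1.477, -0.019]
ft_force: [-1.7, -0.7, -1.6]
grip_width: 0.504
grip_force: 0.0
```

```bash
python3 -c "
from h import *
snap('wrist');rel([.4327,.2764,.105],-33.5)"
```

```text
t 13.65 pos [0.4319 0.2721 0.1441] phi -33.8 F [-0.8 -0.4  0.4] g 0.501 0.0
t mm [ 4.4 -1.6 39.1] w [-0.002  0.01  -0.006]
```

>>> {"name": "jog_arm", "arguments": {
  "increments": [
    {"tx": 3,"ty": -1,"tz": 20,"wx": 0,"wy": 0,"wz": 0,"gripper": 0.5},
    {"tx": 4,"ty": -1,"tz": 41,"wx": 0,"wy": 0,"wz": 0,"gripper": 0.4},
    {"tx": 4,"ty": -1,"tz": 41,"wx": 0,"wy": 0,"wz": 0,"gripper": 0.2},
    {"tx": 4,"ty": -1,"tz": 41,"wx": 0,"wy": 0,"wz": 0,"gripper": 0},
    {"tx": 4,"ty": -1,"tz": 41,"wx": 0,"wy": 0,"wz": 0,"gripper": 0}
  ],
  "grip_force": 60
}}

```text
time: 14.07
position: [0.4366, 0.2802, 0.1101]
tool_rot: [-2.77, -1.482, -0.006]
ft_force: [-0.3, 0.2, 0.2]
grip_width: 0.277
grip_force: 0.0
```

>>> {"name": "jog_arm", "arguments": {
  "increments": [
    {"tx": 0,"ty": 0,"tz": 0,"wx": 0,"wy": 0,"wz": 0,"gripper": 0},
    {"tx": 0,"ty": 0,"tz": 0,"wx": 0,"wy": 0,"wz": 0,"gripper": 0},
    {"tx": 0,"ty": 0,"tz": 0,"wx": 0,"wy": 0,"wz": 0,"gripper": 0},
    {"tx": 0,"ty": 0,"tz": 0,"wx": 0,"wy": 0,"wz": 0,"gripper": 0},
    {"tx": 0,"ty": 0,"tz": 0,"wx": 0,"wy": 0,"wz": 0,"gripper": 0}
  ]
}}

```text
time: 14.48
position: [0.4352, 0.2811, 0.1089]
tool_rot: [-2.768, -1.484, -0.003]
ft_force: [-1.7, 0.8, 5.5]
grip_width: 0.074
grip_force: 60.0
```

```bash
python3 -c "
from h import *
rel([.4327,.2764,.25],-33.5)"
```

```text
t 14.4833 pos [0.4352 0.2811 0.1089] phi -33.6 F [-1.7  0.8  5.5] g 0.074 60.0
t mm [  -4.9    0.5 -141.1] w [-0.    -0.002 -0.002]
```

>>> {"name": "jog_arm", "arguments": {
  "increments": [
    {"tx": 0,"ty": 0,"tz": -10,"wx": 0,"wy": 0,"wz": 0,"gripper": 0},
    {"tx": 0,"ty": 0,"tz": -30,"wx": 0,"wy": 0,"wz": 0,"gripper": 0},
    {"tx": 0,"ty": 0,"tz": -60,"wx": 0,"wy": 0,"wz": 0,"gripper": 0},
    {"tx": 0,"ty": 0,"tz": -95,"wx": 0,"wy": 0,"wz": 0,"gripper": 0},
    {"tx": 0,"ty": 0,"tz": -130,"wx": 0,"wy": 0,"wz": 0,"gripper": 0}
  ]
}}

```text
time: 14.9
position: [0.4337, 0.2787, 0.2376]
tool_rot: [2.768, 1.483, -0.006]
ft_force: [1.0, 0.4, -5.6]
grip_width: 0.077
grip_force: 60.0
```

>>> {"name": "jog_arm", "arguments": {
  "increments": [
    {"tx": 0,"ty": 0,"tz": -25,"wx": 0,"wy": 0,"wz": 0,"gripper": 0},
    {"tx": 0,"ty": 0,"tz": -35,"wx": 0,"wy": 0,"wz": 0,"gripper": 0},
    {"tx": 0,"ty": 0,"tz": -35,"wx": 0,"wy": 0,"wz": 0,"gripper": 0},
    {"tx": 0,"ty": 0,"tz": -35,"wx": 0,"wy": 0,"wz": 0,"gripper": 0},
    {"tx": 0,"ty": 0,"tz": -35,"wx": 0,"wy": 0,"wz": 0,"gripper": 0}
  ]
}}

```text
time: 15.32
position: [0.4336, 0.2791, 0.2698]
tool_rot: [2.768, 1.483, -0.007]
ft_force: [-0.2, 0.1, -5.3]
grip_width: 0.077
grip_force: 60.0
```

```bash
python3 -c "
from h import *
snap('wrist');B=snap('side');A=snap('scene');im=snap('wrist');np.savez('n.npz',**im)
s=ctrl.get_state();print(s['torque'])
for c in('scene','side','wrist'):print(c,[(np.round(d['bbox']).tolist(),round(d['conf'],2)) for d in vision.spot_in(c,'load_mid')])
rel([.49,.1,.27],-2.7)
R=Ro.from_rotvec(s['tool_rot']).as_matrix();p=s['position'];c=p-.019*R[:,2]-.025*R[:,0]
for z in(0,-.063-.022,-.085-.0225):
  q=c+[0,0,z];print(q.round(3),proj(A,q).round(0),proj(B,q).round(0))
"
```

```text
[ 0.04244993 -0.0272833   0.01919458]
scene [([308.0, 174.0, 331.0, 214.0], 0.87), ([379.0, 168.0, 413.0, 208.0], 0.71), ([309.0, 196.0, 334.0, 243.0], 0.68), ([344.0, 162.0, 371.0, 202.0], 0.6)]
side [([298.0, 274.0, 320.0, 309.0], 0.95), ([238.0, 250.0, 258.0, 275.0], 0.91), ([256.0, 258.0, 282.0, 286.0], 0.69), ([294.0, 311.0, 319.0, 352.0], 0.59)]
wrist [([313.0, 191.0, 370.0, 225.0], 0.96), ([162.0, 208.0, 205.0, 224.0], 0.81), ([209.0, 180.0, 291.0, 313.0], 0.68), ([65.0, 134.0, 161.0, 196.0], 0.67)]
t 15.6667 pos [0.4347 0.2799 0.272 ] phi -33.6 F [ 0.4  0.1 -6. ] g 0.07 60.0
t mm [-119.1  145.7    2.1] w [-0.     0.001 -0.54 ]
[0.42  0.259 0.29 ] [374. 142.] [269. 249.]
[0.42  0.259 0.205] [369. 169.] [268. 267.]
[0.42  0.259 0.182] [368. 176.] [268. 271.]
```

```bash
python3 -c "
from h import *
im=dict(np.load('j.npz'))
yw=np.radians(-2.7);ey=np.array([-np.sin(yw),np.cos(yw),0]);ex=np.array([np.cos(yw),np.sin(yw),0])
p=atz(im,(264+105/6.667-.4,70+352/6.667-.4),.213);p=p+.002*ey;print('post',p,p@ex,p@ey)
A=snap('scene');B=snap('side')
for n,im in(('scene',A),('side',B)):
  print(n,[(np.round(d['bbox']).tolist(),round(d['conf'],2)) for d in vision.spot_in(n,'hook_tip')])
  print('post',proj(im,p).round(1),'saddle',proj(im,p-.085*ex+[0,0,-.023]).round(1),'tip',proj(im,p-.116*ex+[0,0,.007]).round(1))
u,v=proj(A,p-.116*ex+[0,0,.007]).astype(int);print(u,v);print(A['color'][v-6:v+30:2,u-14:u+14,2])
u,v=proj(B,p-.116*ex+[0,0,.007]).astype(int);print(u,v);print(B['color'][v-14:v+14,u-22:u+14:2,2])
"
```

```text
post [ 0.62783229 -0.03917443  0.213     ] 0.6289806905407274 -0.009555992268509353
scene [([184.0, 208.0, 193.0, 227.0], 0.75)]
post [240.1 208.4] saddle [248.4 191.9] tip [251.1 174.8]
side [([197.0, 172.0, 244.0, 215.0], 0.91)]
post [205.8 171.3] saddle [234.1 179. ] tip [244.  173.4]
251 174
[[ 73  74  73  74  73  74  73  72  72  72  72  72  74  73  73  72  73  72
   71  72  72  73  73  71  70  71  70  71]
 [ 74  73  72  73  72  73  74  74  73  74  74  73  71  73  72  72  72  71
   72  73  72  70  71  73  73  73  71  70]
 [ 73  74  74  74  73  74  73  73  72  71  74  73  71  62  95 168 161  72
   65  71  73  71  70  72  72  72  71  70]
 [ 73  71  73  73  74  72  72  71  73  74  72  73  65  93 170 230 241 185
   61  68  70  71  72  71  71  71  71  72]
 [ 72  72  74  73  72  72  74  74  72  72  72  70  63 134 190 202 215 165
   54  68  70  70  72  72  73  71  69  71]
 [ 73  73  73  71  73  71  73  73  72  73  73  72  63 118 182 207 215 163
   58  68  72  72  72  72  72  73  71  70]
 [ 72  72  73  72  73  72  72  72  72  72  72  70  64 123 185 212 196 121
   60  69  72  71  71  71  
[... 2712 characters left out ...]
 68  79 101 102  76  69]
 [104 108 122 150 175 184 176 155 173 178 157 106  63  66  90 104  89  69]
 [ 90  97 105 118 140 166 185 181 183 178 153  97  64  66  78  95  98  76]
 [ 93 100 102 103  94 116 158 168 157 144 124  90  63  66  76  78  93  84]
 [100 101 104 101  79  76 108 124 109 106 104  87  62  66  69  72  78  82]
 [101 105 113 112  79  59  71  80  79  80  92  84  62  66  68  66  72  77]
 [102 108 135 133  83  53  54  59  72  75  78  75  61  67  69  71  71  73]
 [101 109 140 135  79  51  53  51  66  69  67  63  61  67  70  72  70  70]
 [101 114 141 130  69  50  54  47  50  51  48  50  59  66  70  71  72  72]
 [106 130 143 127  63  47  51  46  44  44  43  44  59  67  69  73  73  74]]
```

The bail is gripped with about 0.58 kg on it, and there is no visible tilt. The static estimate for the saddle is about (0.544, -0.035). I'll carry the weight to the front of the hook tip.

>>> {"name": "jog_arm", "arguments": {
  "increments": [
    {"tx": -15,"ty": 12,"tz": 0,"wx": 0,"wy": 0,"wz": -0.04,"gripper": 0},
    {"tx": -38,"ty": 30,"tz": 0,"wx": 0,"wy": 0,"wz": -0.09,"gripper": 0},
    {"tx": -63,"ty": 50,"tz": 0,"wx": 0,"wy": 0,"wz": -0.15,"gripper": 0},
    {"tx": -88,"ty": 70,"tz": 0,"wx": 0,"wy": 0,"wz": -0.21,"gripper": 0},
    {"tx": -112,"ty": 90,"tz": 0,"wx": 0,"wy": 0,"wz": -0.27,"gripper": 0}
  ]
}}

```text
time: 16.28
position: [0.4477, 0.1353, 0.2727]
tool_rot: [-2.541, -1.847, -0.001]
ft_force: [1.7, -0.4, -5.7]
grip_width: 0.073
grip_force: 60.0
```

>>> {"name": "jog_arm", "arguments": {
  "increments": [
    {"tx": -32,"ty": 14,"tz": 0,"wx": 0,"wy": 0,"wz": -0.07,"gripper": 0},
    {"tx": -64,"ty": 27,"tz": 0,"wx": 0,"wy": 0,"wz": -0.13,"gripper": 0},
    {"tx": -94,"ty": 40,"tz": 0,"wx": 0,"wy": 0,"wz": -0.19,"gripper": 0},
    {"tx": -118,"ty": 50,"tz": 0,"wx": 0,"wy": 0,"wz": -0.24,"gripper": 0},
    {"tx": -132,"ty": 56,"tz": 0,"wx": 0,"wy": 0,"wz": -0.27,"gripper": 0}
  ]
}}

```text
time: 16.7
position: [0.4598, -0.0105, 0.273]
tool_rot: [2.275, 2.165, 0.001]
ft_force: [-0.6, -0.9, -5.4]
grip_width: 0.075
grip_force: 60.0
```

```bash
python3 -c "
from h import *
snap('wrist');snap('wrist');rel([.460,-.0057,.224],-2.7)"
```

```text
t 16.8 pos [ 0.4599 -0.0103  0.273 ] phi -3.1 F [ 0.2 -0.7 -5.8] g 0.076 60.0
t mm [ 4.6 -0.2 49. ] w [ 0.001  0.    -0.006]
```

>>> {"name": "jog_arm", "arguments": {
  "increments": [
    {"tx": 2,"ty": 0,"tz": 12,"wx": 0,"wy": 0,"wz": 0,"gripper": 0},
    {"tx": 5,"ty": 0,"tz": 30,"wx": 0,"wy": 0,"wz": 0,"gripper": 0},
    {"tx": 5,"ty": 0,"tz": 44,"wx": 0,"wy": 0,"wz": 0,"gripper": 0},
    {"tx": 5,"ty": 0,"tz": 49,"wx": 0,"wy": 0,"wz": 0,"gripper": 0},
    {"tx": 5,"ty": 0,"tz": 49,"wx": 0,"wy": 0,"wz": 0,"gripper": 0}
  ]
}}

```text
time: 17.22
position: [0.4586, 0.0001, 0.2216]
tool_rot: [-2.27, -2.169, 0.005]
ft_force: [0.1, 0.4, -4.4]
grip_width: 0.072
grip_force: 60.0
```

```bash
python3 -c "
from h import *
A=snap('scene');B=snap('side');W=snap('wrist')
s=ctrl.get_state();R=Ro.from_rotvec(s['tool_rot']).as_matrix();p=s['position'];c=p-.021*R[:,2]-.025*R[:,0];print('bailc',c.round(4))
for n,im in(('scene',A),('side',B),('wrist',W)):
  print(n,[(np.round(d['bbox']).tolist(),round(d['conf'],2)) for d in vision.spot_in(n,'load_mid')][:5],'bar',proj(im,c).round(0),'bot',proj(im,c-[0,0,.13]).round(0),'disc',proj(im,c-[0,0,.1075]).round(0))
  np.savez('o_'+n,**im)
rel([.460+.085,-.0057-.004,.224],-2.7)"
```

```text
bailc [ 0.4594 -0.0254  0.2452]
scene [([250.0, 163.0, 273.0, 196.0], 0.94), ([310.0, 194.0, 334.0, 241.0], 0.9), ([308.0, 173.0, 328.0, 216.0], 0.89), ([343.0, 162.0, 370.0, 202.0], 0.59)] bar [258. 154.] bot [258. 192.] disc [258. 186.]
side [([254.0, 183.0, 273.0, 208.0], 0.87), ([297.0, 273.0, 322.0, 310.0], 0.68), ([237.0, 239.0, 260.0, 275.0], 0.68), ([266.0, 238.0, 291.0, 276.0], 0.66)] bar [262. 171.] bot [261. 199.] disc [261. 194.]
wrist [([209.0, 180.0, 292.0, 317.0], 0.95), ([238.0, 0.0, 308.0, 44.0], 0.74), ([131.0, 0.0, 209.0, 65.0], 0.73)] bar [250. 306.] bot [250. 215.] disc [250. 224.]
t 17.5167 pos [ 0.4606 -0.0008  0.2244] phi -2.7 F [-0.1  0.4 -4.8] g 0.075 60.0
t mm [-4.9 84.7  0.5] w [ 0.002 -0.001  0.   ]
```

>>> {"name": "jog_arm", "arguments": {
  "increments": [
    {"tx": -4,"ty": 8,"tz": 0,"wx": 0,"wy": 0,"wz": 0,"gripper": 0},
    {"tx": -5,"ty": 28,"tz": 0,"wx": 0,"wy": 0,"wz": 0,"gripper": 0},
    {"tx": -5,"ty": 52,"tz": 0,"wx": 0,"wy": 0,"wz": 0,"gripper": 0},
    {"tx": -5,"ty": 74,"tz": 0,"wx": 0,"wy": 0,"wz": 0,"gripper": 0},
    {"tx": -5,"ty": 84,"tz": 0,"wx": 0,"wy": 0,"wz": 0,"gripper": 0}
  ]
}}

```text
time: 17.93
position: [0.5474, -0.0101, 0.224]
tool_rot: [2.269, 2.166, 0.003]
ft_force: [0.8, 0.1, -6.0]
grip_width: 0.074
grip_force: 60.0
```

```bash
python3 -c "
from h import *
A=snap('scene');A=snap('scene');B=snap('side')
s=ctrl.get_state();R=Ro.from_rotvec(s['tool_rot']).as_matrix();p=s['position'];c=p-.021*R[:,2]-.025*R[:,0];print('bailc',c.round(4))
for n,im in(('scene',A),('side',B)):
  print(n,[(np.round(d['bbox']).tolist(),round(d['conf'],2)) for d in vision.spot_in(n,'load_mid')][:5],'bar',proj(im,c).round(0),'disc',proj(im,c-[0,0,.1075]).round(0))
rel([.545,-.0097,.180],-2.7)"
```

```text
bailc [ 0.5432 -0.0353  0.2444]
scene [([239.0, 185.0, 263.0, 220.0], 0.9), ([345.0, 158.0, 369.0, 203.0], 0.79), ([308.0, 200.0, 334.0, 242.0], 0.78), ([381.0, 169.0, 410.0, 210.0], 0.61), ([308.0, 173.0, 330.0, 214.0], 0.58)] bar [248. 175.] disc [249. 207.]
side [([298.0, 273.0, 323.0, 308.0], 0.79), ([269.0, 236.0, 292.0, 276.0], 0.77), ([294.0, 312.0, 320.0, 354.0], 0.75), ([237.0, 242.0, 258.0, 273.0], 0.74), ([226.0, 181.0, 246.0, 204.0], 0.67)] bar [233. 167.] disc [235. 190.]
t 18.1833 pos [ 0.5432 -0.0102  0.2234] phi -2.7 F [ 0.8 -0.6 -5.7] g 0.076 60.0
t mm [ 0.6  1.8 43.4] w [-0.001  0.    -0.   ]
```

>>> {"name": "jog_arm", "arguments": {
  "increments": [
    {"tx": 0,"ty": 1,"tz": 10,"wx": 0,"wy": 0,"wz": 0,"gripper": 0},
    {"tx": 0,"ty": 1,"tz": 22,"wx": 0,"wy": 0,"wz": 0,"gripper": 0},
    {"tx": 0,"ty": 1,"tz": 32,"wx": 0,"wy": 0,"wz": 0,"gripper": 0},
    {"tx": 0,"ty": 1,"tz": 38,"wx": 0,"wy": 0,"wz": 0,"gripper": 0},
    {"tx": 0,"ty": 1,"tz": 38,"wx": 0,"wy": 0,"wz": 0,"gripper": 0}
  ]
}}

```text
time: 18.6
position: [0.5429, -0.0098, 0.1832]
tool_rot: [-2.271, -2.167, 0.005]
ft_force: [0.3, 0.9, -5.0]
grip_width: 0.073
grip_force: 60.0
```

>>> {"name": "jog_arm", "arguments": {
  "increments": [
    {"tx": 0,"ty": 0,"tz": 1,"wx": 0,"wy": 0,"wz": 0,"gripper": 0},
    {"tx": 0,"ty": 0,"tz": 2,"wx": 0,"wy": 0,"wz": 0,"gripper": 0},
    {"tx": 0,"ty": 0,"tz": 3,"wx": 0,"wy": 0,"wz": 0,"gripper": 0},
    {"tx": 0,"ty": 0,"tz": 4,"wx": 0,"wy": 0,"wz": 0,"gripper": 0},
    {"tx": 0,"ty": 0,"tz": 4,"wx": 0,"wy": 0,"wz": 0,"gripper": 0}
  ]
}}

```text
time: 19.02
position: [0.5448, -0.0099, 0.1817]
tool_rot: [2.273, 2.169, 0.001]
ft_force: [0.1, -0.5, -5.1]
grip_width: 0.074
grip_force: 60.0
```

>>> {"name": "jog_arm", "arguments": {
  "increments": [
    {"tx": 0,"ty": 0,"tz": 1,"wx": 0,"wy": 0,"wz": 0,"gripper": 0},
    {"tx": 0,"ty": 0,"tz": 2,"wx": 0,"wy": 0,"wz": 0,"gripper": 0},
    {"tx": 0,"ty": 0,"tz": 3,"wx": 0,"wy": 0,"wz": 0,"gripper": 0},
    {"tx": 0,"ty": 0,"tz": 3,"wx": 0,"wy": 0,"wz": 0,"gripper": 0},
    {"tx": 0,"ty": 0,"tz": 3,"wx": 0,"wy": 0,"wz": 0,"gripper": 0}
  ]
}}

```text
time: 19.43
position: [0.5449, -0.0099, 0.1791]
tool_rot: [2.273, 2.169, 0.001]
ft_force: [0.1, 0.2, -0.4]
grip_width: 0.077
grip_force: 60.0
```

>>> {"name": "jog_arm", "arguments": {
  "increments": [
    {"tx": 0,"ty": 0,"tz": 0.5,"wx": 0,"wy": 0,"wz": 0,"gripper": 0},
    {"tx": 0,"ty": 0,"tz": 1,"wx": 0,"wy": 0,"wz": 0,"gripper": 0},
    {"tx": 0,"ty": 0,"tz": 1,"wx": 0,"wy": 0,"wz": 0,"gripper": 0},
    {"tx": 0,"ty": 0,"tz": 1,"wx": 0,"wy": 0,"wz": 0,"gripper": 0},
    {"tx": 0,"ty": 0,"tz": 1,"wx": 0,"wy": 0,"wz": 0,"gripper": 0}
  ],
  "grip_force": 10
}}

```text
time: 19.85
position: [0.5453, -0.0101, 0.1784]
tool_rot: [2.273, 2.168, 0.002]
ft_force: [-1.5, 0.1, 5.8]
grip_width: 0.091
grip_force: 10.0
```

>>> {"name": "jog_arm", "arguments": {
  "increments": [
    {"tx": 0,"ty": 0,"tz": 0,"wx": 0,"wy": 0,"wz": 0,"gripper": 0},
    {"tx": 0,"ty": 0,"tz": 0,"wx": 0,"wy": 0,"wz": 0,"gripper": 0},
    {"tx": 0,"ty": 0,"tz": 0,"wx": 0,"wy": 0,"wz": 0,"gripper": 0},
    {"tx": 0,"ty": 0,"tz": 0,"wx": 0,"wy": 0,"wz": 0,"gripper": 0},
    {"tx": 0,"ty": 0,"tz": 0,"wx": 0,"wy": 0,"wz": 0,"gripper": 0}
  ],
  "grip_force": 3
}}

```text
time: 20.27
position: [0.545, -0.0102, 0.1776]
tool_rot: [2.273, 2.168, 0.0]
ft_force: [-0.9, -1.3, 3.5]
grip_width: 0.093
grip_force: 3.0
```

```bash
python3 -c "
from h import *
A=snap('scene');B=snap('side')
s=ctrl.get_state();R=Ro.from_rotvec(s['tool_rot']).as_matrix();p=s['position'];c=p-.021*R[:,2]-.025*R[:,0]
for n,im in(('scene',A),('side',B)):
  print(n,[(np.round(d['bbox'],1).tolist(),round(d['conf'],2)) for d in vision.spot_in(n,'load_mid')][:6],'bar',proj(im,c).round(0),'disc',proj(im,c-[0,0,.1075]).round(0))
rel([.545,-.0097,.180],-2.7)"
```

```text
scene [([381.1, 166.4, 411.8, 210.0], 0.98), ([308.3, 197.4, 335.7, 245.2], 0.85), ([344.8, 157.2, 371.7, 202.1], 0.8), ([237.5, 194.9, 260.9, 232.4], 0.65), ([308.5, 172.9, 327.8, 218.5], 0.56), ([158.6, 199.8, 204.4, 232.4], 0.27)] bar [248. 190.] disc [249. 220.]
side [([295.0, 312.1, 319.7, 351.9], 0.92), ([227.9, 187.0, 246.9, 210.1], 0.82), ([268.8, 236.7, 289.9, 275.0], 0.75), ([300.1, 273.4, 322.5, 311.1], 0.64), ([238.2, 241.7, 262.2, 274.2], 0.55)] bar [234. 177.] disc [235. 199.]
t 20.4667 pos [ 0.5448 -0.0101  0.1776] phi -2.7 F [-0.1 -1.1  2.1] g 0.088 3.0
t mm [ 0.4  0.2 -2.4] w [0. 0. 0.]
```

The weight now hangs plumb on the hook. Opening the gripper and lifting straight out.

>>> {"name": "jog_arm", "arguments": {
  "increments": [
    {"tx": 0,"ty": 0,"tz": 0,"wx": 0,"wy": 0,"wz": 0,"gripper": 0.12},
    {"tx": 0,"ty": 0,"tz": 0,"wx": 0,"wy": 0,"wz": 0,"gripper": 0.2},
    {"tx": 0,"ty": 0,"tz": 0,"wx": 0,"wy": 0,"wz": 0,"gripper": 0.3},
    {"tx": 0,"ty": 0,"tz": 0,"wx": 0,"wy": 0,"wz": 0,"gripper": 0.4},
    {"tx": 0,"ty": 0,"tz": 0,"wx": 0,"wy": 0,"wz": 0,"gripper": 0.4}
  ]
}}

```text
time: 20.88
position: [0.5445, -0.0097, 0.1773]
tool_rot: [-2.272, -2.169, 0.0]
ft_force: [0.5, 0.5, 0.4]
grip_width: 0.336
grip_force: 0.0
```

>>> {"name": "jog_arm", "arguments": {
  "increments": [
    {"tx": 0,"ty": 0,"tz": -8,"wx": 0,"wy": 0,"wz": 0,"gripper": 0.4},
    {"tx": 0,"ty": 0,"tz": -25,"wx": 0,"wy": 0,"wz": 0,"gripper": 0.4},
    {"tx": 0,"ty": 0,"tz": -50,"wx": 0,"wy": 0,"wz": 0,"gripper": 0.4},
    {"tx": 0,"ty": 0,"tz": -80,"wx": 0,"wy": 0,"wz": 0,"gripper": 0.4},
    {"tx": 0,"ty": 0,"tz": -100,"wx": 0,"wy": 0,"wz": 0,"gripper": 0.4}
  ]
}}

```text
time: 21.3
position: [0.5453, -0.0101, 0.2806]
tool_rot: [2.272, 2.167, 0.004]
ft_force: [0.5, -0.0, 1.0]
grip_width: 0.402
grip_force: 0.0
```

```bash
python3 -c "
from h import *
prev=None
rel([.6085,-.0966,.28],-2.8)
for i in range(8):
  A=snap('scene')['color'].astype(int);c=A[185:245,225:275]
  if prev is not None: print(np.abs(c-prev).mean().round(2),np.abs(c-prev).max(),end=' | ')
  prev=c
B=snap('side')
print([(np.round(d['bbox'],1).tolist(),round(d['conf'],2)) for d in vision.spot_in('scene','load_mid')])"
```

```text
t 21.3 pos [ 0.5453 -0.0101  0.2806] phi -2.7 F [ 0.5 -0.   1. ] g 0.402 0.0
t mm [-83.4  67.2   0.7] w [ 0.003 -0.001  0.002]
1.78 72 | 1.47 79 | 0.98 55 | 1.19 51 | 1.57 79 | 1.65 69 | 1.68 68 | [([311.0, 200.6, 334.7, 241.2], 0.92), ([238.7, 186.2, 263.7, 232.3], 0.81), ([306.3, 172.7, 330.9, 218.5], 0.73), ([379.9, 169.8, 412.8, 208.0], 0.71), ([398.1, 200.7, 437.2, 259.5], 0.54)]
```

>>> {"name": "jog_arm", "arguments": {
  "increments": [
    {"tx": -20,"ty": 16,"tz": 0,"wx": 0,"wy": 0,"wz": 0,"gripper": 0.4},
    {"tx": -45,"ty": 36,"tz": 0,"wx": 0,"wy": 0,"wz": 0,"gripper": 0.4},
    {"tx": -70,"ty": 56,"tz": 0,"wx": 0,"wy": 0,"wz": 0,"gripper": 0.4},
    {"tx": -83,"ty": 67,"tz": 0,"wx": 0,"wy": 0,"wz": 0,"gripper": 0.4},
    {"tx": -83,"ty": 67,"tz": 0,"wx": 0,"wy": 0,"wz": 0,"gripper": 0.4}
  ]
}}

```text
time: 22.22
position: [0.6083, -0.1006, 0.2766]
tool_rot: [2.278, 2.16, -0.005]
ft_force: [-1.2, -1.1, 0.4]
grip_width: 0.398
grip_force: 0.0
```

```bash
python3 m.py; python3 -c "
from h import *
L=[]
for i in range(16):
  A=snap('scene')['color'].astype(float)[212:245,232:268];d=A[...,0]-A[...,2]
  w=np.clip(70-d,0,70)*(A[...,2]<110);w[d>40]=0;L.append((w*np.arange(36)).sum()/w.sum()+232)
print(np.round(L,2))
L=[]
for i in range(16):
  A=snap('side')['color'].astype(float)[190:214,222:252];d=A[...,0]-A[...,2]
  w=np.clip(40-d,0,40);L.append(((w*np.arange(30)).sum()/w.sum(),(w.T*np.arange(24)).sum()/w.sum()))
print(np.round(L,2).tolist())"
```

```text
t 22.3667 pos [ 0.6073 -0.0953  0.2769] phi -2.7 F [ 0.6  0.4 -0.9] g 0.401 0.0
t mm [-5.  -7.1  6.9] w [-0.001 -0.     0.006]
320 108
[[108 104 137 223 245 245 244 245 246 246 246 245 244 247 249 249 249 251
  252 252 251 251 252 252]
 [107 103 140 219 237 233 232 234 236 236 236 236 234 238 240 240 242 247
  251 252 251 251 252 252]
 [106 104 139 211 217 191 187 191 195 194 193 193 190 192 193 194 210 237
  249 252 251 251 251 252]
 [109 107 144 215 223 203 198 201 202 201 203 205 203 200 196 196 218 239
  248 250 250 249 251 251]
 [110 109 150 215 235 235 233 235 237 237 240 242 242 240 239 238 240 244
  246 247 246 247 250 249]
 [110 110 154 207 230 234 233 235 237 236 239 242 243 241 241 241 242 245
  246 246 245 247 246 231]
 [110 109 154 210 231 233 233 235 236 234 233 229 225 228 237 241 243 245
  246 246 244 241 223 164]
 [108 108 155 217 233 233 233 235 236 234 223 196 183 209 237 244 246 248
  249 246 238 217 154  93]
 [109 108 155 217 233 233 233 235 236 234 230 225 224 237 247 248 249 251
  251 244 213 146  88  80]
 [108 108 157 214 229 231 233 236 236 238 240 239 239 24
[... 910 characters left out ...]
 208 212 219 219
  216 212 213 216 215 210]
 [100 102 154 184 185 184 186 190 203 212 212 208 207 220 226 228 233 226
  217 212 213 215 215 215]
 [101 102 144 163 159 156 159 163 175 183 184 182 182 209 225 233 245 238
  221 214 214 216 215 216]
 [102 106 140 145 131 129 134 152 168 176 182 181 174 175 183 215 244 245
  237 225 217 216 215 216]]
[250.54 250.68 250.62 250.87 251.07 251.16 251.07 251.21 251.02 250.99
 250.84 250.61 250.69 250.59 250.66 250.84]
[[11.16, 9.35], [11.14, 9.44], [11.1, 9.47], [11.11, 9.47], [11.15, 9.45], [11.16, 9.36], [11.2, 9.33], [11.2, 9.28], [11.17, 9.23], [11.17, 9.23], [11.17, 9.26], [11.18, 9.28], [11.19, 9.35], [11.15, 9.38], [11.13, 9.41], [11.15, 9.43]]
```

The pointer is still on the nose to within 0.3 mm, and the weight sways by well under 1 mm. I'll retract and wait for it to settle.

>>> {"name": "jog_arm", "arguments": {
  "increments": [
    {"tx": 0,"ty": 0,"tz": -20,"wx": 0,"wy": 0,"wz": 0,"gripper": 0.4},
    {"tx": 0,"ty": 0,"tz": -50,"wx": 0,"wy": 0,"wz": 0,"gripper": 0.4},
    {"tx": -20,"ty": 0,"tz": -70,"wx": 0,"wy": 0,"wz": 0,"gripper": 0.4},
    {"tx": -40,"ty": 0,"tz": -70,"wx": 0,"wy": 0,"wz": 0,"gripper": 0.4},
    {"tx": -40,"ty": 0,"tz": -70,"wx": 0,"wy": 0,"wz": 0,"gripper": 0.4}
  ]
}}

```text
time: 24.38
position: [0.6052, -0.1416, 0.3496]
tool_rot: [2.276, 2.158, -0.001]
ft_force: [-0.2, -1.5, -0.3]
grip_width: 0.401
grip_force: 0.0
```

>>> {"name": "jog_arm", "arguments": {
  "increments": [
    {"tx": 0,"ty": 0,"tz": 0,"wx": 0,"wy": 0,"wz": 0,"gripper": 0.4},
    {"tx": 0,"ty": 0,"tz": 0,"wx": 0,"wy": 0,"wz": 0,"gripper": 0.4},
    {"tx": 0,"ty": 0,"tz": 0,"wx": 0,"wy": 0,"wz": 0,"gripper": 0.4},
    {"tx": 0,"ty": 0,"tz": 0,"wx": 0,"wy": 0,"wz": 0,"gripper": 0.4},
    {"tx": 0,"ty": 0,"tz": 0,"wx": 0,"wy": 0,"wz": 0,"gripper": 0.4}
  ]
}}

```text
time: 24.8
position: [0.606, -0.1349, 0.3472]
tool_rot: [-2.271, -2.17, 0.0]
ft_force: [0.2, -0.2, -0.4]
grip_width: 0.399
grip_force: 0.0
```

>>> {"name": "jog_arm", "arguments": {
  "increments": [
    {"tx": 0,"ty": 0,"tz": 0,"wx": 0,"wy": 0,"wz": 0,"gripper": 0.4},
    {"tx": 0,"ty": 0,"tz": 0,"wx": 0,"wy": 0,"wz": 0,"gripper": 0.4},
    {"tx": 0,"ty": 0,"tz": 0,"wx": 0,"wy": 0,"wz": 0,"gripper": 0.4},
    {"tx": 0,"ty": 0,"tz": 0,"wx": 0,"wy": 0,"wz": 0,"gripper": 0.4},
    {"tx": 0,"ty": 0,"tz": 0,"wx": 0,"wy": 0,"wz": 0,"gripper": 0.4}
  ]
}}

```text
time: 25.22
position: [0.6058, -0.136, 0.3476]
tool_rot: [2.273, 2.169, 0.0]
ft_force: [-0.2, 0.7, 0.0]
grip_width: 0.4
grip_force: 0.0
```

>>> {"name": "jog_arm", "arguments": {
  "increments": [
    {"tx": 0,"ty": 0,"tz": 0,"wx": 0,"wy": 0,"wz": 0,"gripper": 0.4},
    {"tx": 0,"ty": 0,"tz": 0,"wx": 0,"wy": 0,"wz": 0,"gripper": 0.4},
    {"tx": 0,"ty": 0,"tz": 0,"wx": 0,"wy": 0,"wz": 0,"gripper": 0.4},
    {"tx": 0,"ty": 0,"tz": 0,"wx": 0,"wy": 0,"wz": 0,"gripper": 0.4},
    {"tx": 0,"ty": 0,"tz": 0,"wx": 0,"wy": 0,"wz": 0,"gripper": 0.4}
  ]
}}

```text
time: 25.63
position: [0.6058, -0.136, 0.3476]
tool_rot: [-2.273, -2.169, -0.0]
ft_force: [0.5, 0.0, -0.7]
grip_width: 0.402
grip_force: 0.0
```

>>> {"name": "jog_arm", "arguments": {
  "increments": [
    {"tx": 0,"ty": 0,"tz": 0,"wx": 0,"wy": 0,"wz": 0,"gripper": 0.4},
    {"tx": 0,"ty": 0,"tz": 0,"wx": 0,"wy": 0,"wz": 0,"gripper": 0.4},
    {"tx": 0,"ty": 0,"tz": 0,"wx": 0,"wy": 0,"wz": 0,"gripper": 0.4},
    {"tx": 0,"ty": 0,"tz": 0,"wx": 0,"wy": 0,"wz": 0,"gripper": 0.4},
    {"tx": 0,"ty": 0,"tz": 0,"wx": 0,"wy": 0,"wz": 0,"gripper": 0.4}
  ]
}}

```text
time: 26.05
position: [0.6059, -0.1359, 0.3476]
tool_rot: [2.273, 2.169, 0.0]
ft_force: [0.3, -0.7, 0.1]
grip_width: 0.395
grip_force: 0.0
```

>>> {"name": "jog_arm", "arguments": {
  "increments": [
    {"tx": 0,"ty": 0,"tz": 0,"wx": 0,"wy": 0,"wz": 0,"gripper": 0.4},
    {"tx": 0,"ty": 0,"tz": 0,"wx": 0,"wy": 0,"wz": 0,"gripper": 0.4},
    {"tx": 0,"ty": 0,"tz": 0,"wx": 0,"wy": 0,"wz": 0,"gripper": 0.4},
    {"tx": 0,"ty": 0,"tz": 0,"wx": 0,"wy": 0,"wz": 0,"gripper": 0.4},
    {"tx": 0,"ty": 0,"tz": 0,"wx": 0,"wy": 0,"wz": 0,"gripper": 0.4}
  ]
}}

```text
time: 26.47
position: [0.6058, -0.136, 0.3476]
tool_rot: [-2.273, -2.169, -0.0]
ft_force: [-0.3, -0.1, -0.3]
grip_width: 0.401
grip_force: 0.0
```

```bash
python3 -c "
from h import *
L=[]
for i in range(14):
  A=snap('side')['color'].astype(float)[190:214,222:252];d=A[...,0]-A[...,2]
  w=np.clip(40-d,0,40);L.append(((w*np.arange(30)).sum()/w.sum(),(w.T*np.arange(24)).sum()/w.sum()))
print(np.round(L,2).tolist(),ctrl.get_state()['time'])
b=vision.spot_in('side','load_mid');print([(np.round(d['bbox']).tolist()) for d in b])"
```

```text
[[11.18, 9.35], [11.19, 9.35], [11.2, 9.34], [11.2, 9.35], [11.2, 9.33], [11.19, 9.34], [11.19, 9.34], [11.2, 9.34], [11.21, 9.35], [11.2, 9.36], [11.2, 9.37], [11.19, 9.35], [11.19, 9.37], [11.2, 9.36]] 27.1667
[[238.0, 239.0, 258.0, 273.0], [298.0, 275.0, 319.0, 307.0], [297.0, 315.0, 320.0, 351.0], [267.0, 237.0, 292.0, 272.0], [225.0, 167.0, 243.0, 213.0]]
```

```bash
python3 -c "
from h import *
print(ctrl.close_job())"
```

```text
the job is handed in; nothing more can be done
None
```

I handed the job in at about 27 s: the pointer is on the pointed rider's nose to within about 0.3 mm, and the bail weight hangs free and still on the hook with the robot clear of it.

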